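Verify the hub bolt hardness tester with its calibration block

TASK

Before hub bolts are tested, check the hardness tester with its calibration block: take the long brass block out of its slot, lay it flat on the rubber mat and let go so that it can be taken again by its long sides, then set it flat, central and lengthwise on the flat rectangular anvil of the indexing table and let go. Turn the table anticlockwise (it has an upright handle) until that anvil has clicked into its stop under the indenter, then press the red start button fully and release it. Do not disturb the other block or the bolts, inserts and gauge case standing around.

Things in the scene. Friction and masses are not known exactly. Their poses are not given: they have to be found in the camera images.
- block: The long brass calibration block, 90 x 50 x 14 mm, 0.4 to 0.7 kg. Origin at its centre; x across the 14 mm, y along the 90 mm, z along the 50 mm. It starts on a long edge (z up) in one slot of the wooden stand, centre 35 and top 60 mm above the bench: only its thickness can be pinched. Longer and lower than the other block.
- spare_block: The other brass block in the stand, 60 mm long, 70 mm high, 14 mm thick, in the other slot; leave it there. Origin at its centre (45 mm above the bench), x across the thickness.
- stand: Fixed wooden stand, 130 mm (its x) by 116 mm (y), with two slots along its y, 80 mm apart (centres at x = -40 and +40 mm). Slots 15.5 mm wide, 96 mm long, floor 10 mm and walls (12 mm thick) 24 mm above the bench. Origin under its centre at bench height.
- mat: Fixed black rubber mat, 150 mm (its x) by 120 mm (its y), 3 mm thick, flat on the bench between the stand and the tester. Origin under its centre at bench height, so its upper face is at z = 3 mm.
- tester: Fixed grey tester. Origin on the indexing table's axis at bench height; z up, operator's front at own -y. Indenter axis at y = +85 mm, tip 134 mm up; the nose around it: x -42 to 42 mm, from y = +50 mm and z = 192 mm up to 600; head and column behind: x -110 to 110 mm from y = +120 mm. Base 60 mm high; plunger and button pod at the front stay below the table top.
- index_table (a joint): Angle of the table (steel disc, 300 mm across, top 90 mm above the bench), rad, growing anticlockwise from above. 0: flat anvil along the tester's +x; 1.571: under the indenter. A plunger clicks into a notch at 0 and at 1.571 (up to 12 N at the handle; it pulls in within 0.03 rad); else light friction. Starts at -1.22 to -0.61; end stops -1.45, 1.80.
- anvil (a point): Centre of the top of the flat anvil, the blued steel rectangle on the table: 56 mm radially (point x, outward) by 100 mm (point y), its top 10 mm above the table, 100 mm above the bench, 85 mm from the table's axis. Turns with the table. The other stations (two V anvils, one with a bolt, a round spot anvil; up to 40 mm high) are not used.
- handle_grip (a point): Grip point on the axis of the table's handle: upright, black, round, 25 mm thick, 7 to 68 mm above the table; point 45 mm above the table (135 mm above the bench), 130 mm from its axis, 225 degrees anticlockwise of the flat anvil. Turns with the table. The grip spins freely on its pin: the gripper can keep its orientation.
- start (a joint): Travel of the red start button, m: 0 up, 0.006 fully down; it springs back. Fully down takes 5 N.
- start_top (a point): Centre of the top of the red start button, 36 mm in diameter, pressed straight down, on the low pod at the tester's front, 63 mm above the bench.
- bolt_a: Stainless hub bolt, 135 mm high, standing on its 41 mm hexagon head; origin under the head.
- bolt_b: Stainless hub bolt, 120 mm high, standing on its 41 mm hexagon head; origin under the head.
- vee_insert: Loose blued steel V insert, 70 by 85 mm, 50 mm high; origin under its centre.
- anvil_insert: Loose round blued steel anvil insert, 60 mm in diameter, 45 mm high; origin under its centre.
- gauge_case: Black gauge case, 75 by 200 mm, 24 mm high; origin under its centre.
Not all that is in view belongs to the job. Of the things that look like the mat, take the one that is farthest from the robot's base at the start. Leave any green look-alike of the block alone.

How it is judged:
By the outcome, as a careful person would: the job done as asked, in the order asked, and still so for the second after the job is handed in, with the robot touching nothing.
It also fails if it takes over 72 s, if anything falls off the work surface, if the arm or the gripper's body presses on something with over 40 N, if the wrist force passes 120 N, or if a joint passes its speed limit or range.

ROBOT

A 7-joint arm with a two-finger parallel gripper is mounted at the origin on the work surface. World frame = base frame: x ahead of the robot, y to its left, z up, the work surface at z = 0. Lengths are in mm, angles in rad, forces in N, time in s.
With the tool pointing down it reaches from about 350 to 900 mm from the base axis. Payload 7.2 kg.
Tool frame: the origin (TCP) lies midway between the tips of the shut fingers; the grasp point (between the pads) lies 19 mm behind it; z points along the fingers, y is the line along which they close (so a half turn about z gives the same grasp; the last joint's range is limited). The gripper opens to 85 mm and grips with 20 to 120 N. Pads are 22 mm wide; open, the fingers measure 114 mm over their backs; the gripper's body (76 mm by 85 mm) begins 54 mm behind the grasp point. The pads swing forward as they close: fully open they stand 13 mm farther back than shut.
Start: joints at [-1.374, 0.411, -0.013, 1.596, 0.006, 1.134, -0.082], TCP at [163.582, 603.217, 207.497] pointing down, gripper open.
Joint ranges: [-2.95, 2.95], [-0.29, 1.99], [-1.47, 1.44], [0.14, 2.54], [-1.03, 4.17], [0.13, 1.85], [-2.86, 2.86]. Speed limits (rad/s): [2.39, 2.39, 3.01, 3.01, 3.14, 3.14, 3.14].

INTERFACE

Orientations are given as a rotation vector (axis times angle).
In Python, from bench import arm gives the robot as it stands.
- The arm moves only by the tool step_arm, never from a script. Its arguments are lists of equal length, an entry for each row: "dp": the shift along the tool's x, y, z in units of 300 mm (1.0 is 300 mm), a list of three; "rotation": the turn, a rotation vector about the tool's x, y, z in units of 1.5 rad (1.0 is 1.5 rad), a list of three; "hand": the closure, from 0 (fully open) to 1 (shut). In form: {"dp": [[tx, ty, tz], ...], "rotation": [[wx, wy, wz], ...], "hand": [hand, ...]}. A call has 1 to 10 rows; each row is the pose to reach, as a shift and turn from the pose commanded when the call began, along the tool's axes at that moment; what a row does not reach only later rows make up. A row lasts 1/8 s, in which the tool goes at most 62.5 mm and 10.7 degrees, less where a joint would pass 70% of its speed; a pose out of reach is approached as far as the arm can. A call with a number of a shift or a turn outside -1 to 1 is refused whole. A call with a gripper value outside its range is refused whole. The fingers move at their own pace and stop on an object; "newtons" is the grip in N (left out, the last holds). Time passes only in rows, so rows that repeat a pose let the fingers close. It gives the time, the measured TCP pose, the force, the opening and the grip force at its end, in the units of the state.
- arm.observe(): the state, without advancing time (a new reading comes with each control period).
- arm.camera(name): name is "side" or "top"; returns a dict with "img" (400x640x3 uint8, red, green, blue), "K" (3x3 intrinsics, pixels), "T" (4x4, takes a point from camera to world coordinates). Camera axes: x right, y down, z forward; pixel columns grow to the right and rows downward; lengths in mm; the calibration is good to about 2 mm. A picture is of the moment at which its call begins. There is no depth.
- arm.sign_off(): hands the job in; it is judged then, once.
The state is a dict: "time_s": time; "joints": joint angles; "qvel": joint speeds; "joint_torque": joint torques, N m; "position": TCP position; "orientation": TCP orientation; "ft_force": force on the tool from outside, world axes, zero at the start; "moment": the same for the moment, N m; "opening": finger opening in mm; "grasp_force": force on a finger pad.
Only numpy, scipy, OpenCV 4.12 (cv2) and the standard library are available. Lean on these libraries where they do the work, as an engineer would, in place of code of your own. Each camera call takes 0.05 s, during which the arm holds its last target. There are 200 camera calls.

## Working session

There is one attempt and no reset: what is moved stays moved. The work goes in short steps, Python scripts to look and compute and a tool call to move; the robot and the scene stay as the last step left them, time stands still between calls to the robot, and variables do not carry over. Pictures are saved under pics/ and viewed, at most 10 in all, crops included, and the job is handed in when it is done.

Besides the shell and the picture viewer there is one more tool, called after ">>>" in YAML: its name, and indented under it one key for each argument. step_arm: Moves the arm, as the interface text tells. Shifts and turns lie within -1 to 1; 1 stands for 300 mm of shift or 1.5 rad of turn. Its arguments: {"type":"object","properties":{"dp":{"type":"array"},"rotation":{"type":"array"},"hand":{"type":"array"},"newtons":{"type":"number"}},"required":["dp","rotation","hand"]}

```bash
ls; mkdir -p pics
python3 - <<'E'
from bench import arm
import cv2, numpy as np
np.set_printoptions(precision=4,suppress=True)
for n in("side","top"):
    c=arm.camera(n); cv2.imwrite(f"pics/{n}0.png",c["img"][:,:,::-1]); np.savez(f"pics/{n}0.npz",**c)
    print(n,c["K"],c["T"])
print(arm.observe())
E
```

```text
pics
side [[394.14     0.     323.2309]
 [  0.     394.14   198.5838]
 [  0.       0.       1.    ]] [[    0.9951    -0.0645     0.0755   420.3035]
 [   -0.0993    -0.6386     0.7631 -1041.345 ]
 [   -0.001     -0.7669    -0.6418   854.3391]
 [    0.         0.         0.         1.    ]]
top [[384.9176   0.     318.8536]
 [  0.     384.9176 194.7538]
 [  0.       0.       1.    ]] [[  -0.0052   -0.9902    0.1392  326.2441]
 [  -0.9997    0.002    -0.0231 -122.0423]
 [   0.0226   -0.1393   -0.99   1400.5862]
 [   0.        0.        0.        1.    ]]
{'time_s': 0.1, 'joints': array([-1.3742,  0.4119, -0.0127,  1.5969,  0.0056,  1.1343, -0.0822]), 'qvel': array([-0.0001, -0.0013,  0.0005, -0.0021, -0.001 ,  0.0007, -0.0003]), 'joint_torque': array([  0.0027, -60.1837,   0.6844, -30.0088,   0.014 ,   0.0065,
         0.    ]), 'position': array([163.4844, 602.7435, 206.7205]), 'orientation': array([-0.4147, -3.114 ,  0.0023]), 'ft_force': array([ 0.1024,  1.21  , -0.0341]), 'moment': array([-0.0258, -0.0217,  0.0083]), 'grasp_force': 0.0, 'opening': 85.3616898911206}
```

View pics/side0.png

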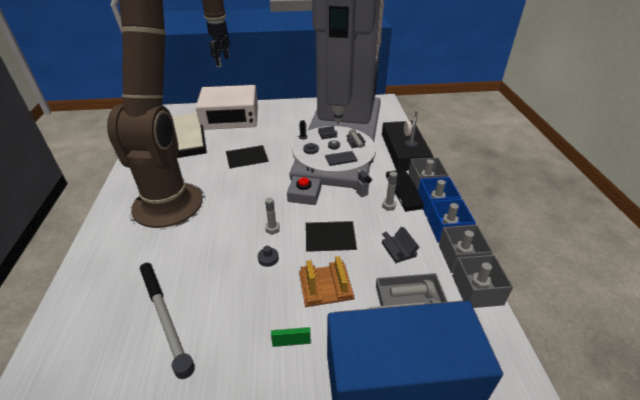

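View pics/top0.png

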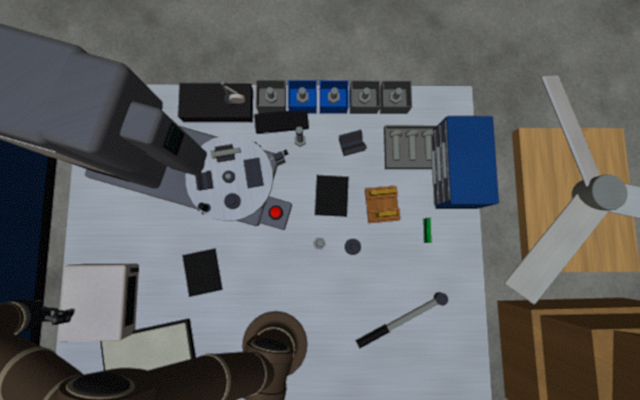

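Side view: stand at (326,282), mat at (330,236), tester table at (335,150), start button at (303,183), green look-alike at (291,337). Top view: stand (382,204), two mats at (332,195) and (202,271), table centre (229,178), flat anvil probably (253,172), handle (204,208), button (275,212).

```bash
cat > h.py <<'E'
import numpy as np, cv2
from scipy.optimize import least_squares
np.set_printoptions(precision=4,suppress=True)
def load(n): return dict(np.load(f"pics/{n}.npz"))
def plane(c,uv,z):
    d=c["T"][:3,:3]@np.linalg.solve(c["K"],[uv[0],uv[1],1]); o=c["T"][:3,3]
    return o+d*(z-o[2])/d[2]
def proj(c,p):
    q=np.linalg.inv(c["T"])@np.append(p,1); q=c["K"]@q[:3]; return q[:2]/q[2]
def tri(c1,a,c2,b):
    r=least_squares(lambda p:np.r_[proj(c1,p)-a,proj(c2,p)-b],[500,-100,50])
    return r.x,np.abs(r.fun).max()
E
python3 - <<'E'
from h import *
t=load("top0");s=load("side0")
print("mats",plane(t,(332,195),3),plane(t,(202,271),3))
def crop(c,x,y,w,h,k): return cv2.resize(c["img"][y:y+h,x:x+w],None,fx=k,fy=k,interpolation=cv2.INTER_CUBIC)
A=np.hstack([crop(t,180,130,120,100,4),crop(t,355,175,80,100,4)[:400,:320]])
B=np.hstack([crop(s,285,100,100,50*2,4),crop(s,290,250,100,100,4)])
cv2.imwrite("pics/c1.png",A[:,:,::-1]);cv2.imwrite("pics/c2.png",B[:,:,::-1])
E
```

```text
mats [ 521.79   -202.9626    3.    ] [250.7257 260.9605   3.    ]
```

View pics/c1.png

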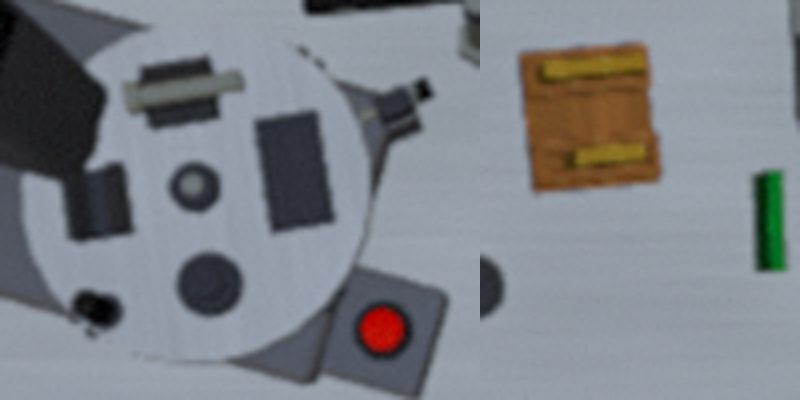

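View pics/c2.png

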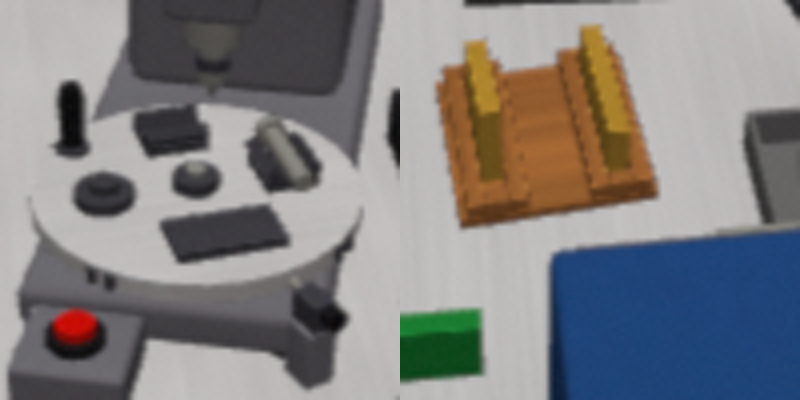

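Crops: the long block is the upper one in the top view (crop ~(540–645,55–82)) and the right one in the side view; the spare is the shorter, taller one. The flat anvil is the dark rectangle at (294,171) top, (225,235) side; handle at (97,305) and (70,90).

```bash
cat > fit.py <<'E'
from h import *
t=load("top0");s=load("side0")
f=lambda P,u0,x0,y0:[((u-u0+.5)/4-.5+x0,(v+.5)/4-.5+y0) for u,v in P]
def rect(p,L,W): # centre x,y,z,yaw ; L along local x
    c,sn=np.cos(p[3]),np.sin(p[3])
    return [np.array([p[0]+c*a-sn*b,p[1]+sn*a+c*b,p[2]]) for a,b in [(-L/2,-W/2),(L/2,-W/2),(L/2,W/2),(-L/2,W/2)]]
def fit(L,W,T,S,p0):
    def order(q,m): 
        from scipy.optimize import linear_sum_assignment as lsa
        D=np.linalg.norm(np.array(q)[:,None]-np.array(m)[None],axis=2); return np.array(q)[lsa(D.T)[1]]
    def res(p):
        R=rect(p,L,W); o=[]
        for c,q in ((t,T),(s,S)):
            if q: m=[proj(c,r) for r in R]; o.append((np.array(m)-order(q,m)).ravel())
        return np.concatenate(o)
    r=least_squares(res,p0,x_scale=[10,10,10,.1]); return r.x,np.sqrt(np.mean(r.fun**2))
T=lambda P:f(P,480,355,175); S=lambda P:f(P,400,290,250)
T1=lambda P:f(P,0,180,130); S1=lambda P:f(P,0,285,100)
def mid(c,uv,z): return plane(c,uv,z)
blk=fit(90,14,T([(540,62),(645,54),(645,72),(543,82)]),S([(582,28),(603,28),(607,138),(628,134)]),[560,-320,60,-1.5])
sp=fit(60,14,T([(568,152),(645,143),(645,162),(570,168)]),S([(465,42),(487,40),(478,114),(499,110)]),[480,-320,80,-1.5])
anv=fit(56,100,T1([(256,120),(316,111),(334,220),(272,232)]),S1([(162,222),(268,206),(288,240),(180,262)]),[570,20,100,-1.4])
def matc(c,x0,x1,y0,y1):
    g=cv2.cvtColor(c["img"],cv2.COLOR_RGB2GRAY); m=np.zeros_like(g); m[y0:y1,x0:x1]=(g[y0:y1,x0:x1]<70)
    cs=max(cv2.findContours(m,0,2)[0],key=cv2.contourArea); 
    e=.06*cv2.arcLength(cs,True);a=cv2.approxPolyDP(cs,e,True)[:,0].astype(np.float32)
    return [tuple(x) for x in a]
mt,ms=matc(t,308,356,165,225),matc(s,298,362,215,255)
mat=fit(150,120,mt,ms,[520,-200,3,-1.5])
for n in("blk","sp","anv","mat"): print(n,*globals()[n])
E
python3 - <<'E'
from fit import *
print(mt,ms)
print("button",tri(t,T1([(382,329)])[0],s,S1([(76,327)])[0]))
print("handle top",tri(t,T1([(95,304)])[0],s,S1([(70,88)])[0]))
# overlay
ph=anv[0][3]
ctr=anv[0][:2]-85*np.array([np.cos(ph),np.sin(ph)]);print("ctr",ctr,"pred handle",ctr+130*np.array([np.cos(ph+3.927),np.sin(ph+3.927)]))
O=[]
for c,a,b in((t,(180,130,120,100),(345,165,80,100)),(s,(285,100,100,100),(290,250,100,100))):
    k=4; im=cv2.resize(c["img"],None,fx=k,fy=k,interpolation=cv2.INTER_CUBIC)
    q=lambda P:np.array([[(proj(c,p)+.5)*k-.5 for p in P]]).round().astype(int)
    for p,L,W in((blk[0],90,14),(sp[0],60,14),(anv[0],56,100)): cv2.polylines(im,q(rect(p,L,W)),True,(0,255,0),1)
    an=np.linspace(0,6.28,60); cv2.polylines(im,q([np.array([ctr[0]+150*np.cos(x),ctr[1]+150*np.sin(x),90]) for x in an]),True,(255,0,255),1)
    h=ctr+130*np.array([np.cos(ph+3.927),np.sin(ph+3.927)])
    for z in(97,158): cv2.polylines(im,q([np.array([h[0]+12.5*np.cos(x),h[1]+12.5*np.sin(x),z]) for x in an]),True,(0,255,255),1)
    O.append(np.hstack([im[y*k:(y+d)*k,x*k:(x+w)*k] for x,y,w,d in(a,b)]))
O[0]=O[0][:,:800];w=min(o.shape[1] for o in O)
im=np.vstack([o[:,:w] for o in O]);cv2.imwrite("pics/ov.png",cv2.resize(im,(600,600) )[:,:,::-1])
cv2.imwrite("pics/ov.png",cv2.resize(im,None,fx=.75,fy=.75,interpolation=cv2.INTER_AREA)[:,:,::-1])
E
```

```text
blk [ 529.7267 -381.3831   54.003    -1.5094] 0.6362750519967016
sp [ 449.5218 -386.9659   74.7146   -1.4971] 0.8336010508086776
anv [590.0699  73.0765  94.4074  -1.3939] 0.5221269272633653
mat [ 521.7938 -199.7694    0.0006   -1.6415] 4.2171778853587
[(np.float32(317.0), np.float32(176.0)), (np.float32(315.0), np.float32(214.0)), (np.float32(346.0), np.float32(215.0)), (np.float32(347.0), np.float32(177.0))] [(np.float32(352.0), np.float32(223.0)), (np.float32(306.0), np.float32(223.0)), (np.float32(306.0), np.float32(249.0)), (np.float32(354.0), np.float32(249.0))]
button (array([456.5823,  -0.3135,  58.5506]), np.float64(0.4714022737167056))
handle top (array([467.7811, 221.7527, 158.2311]), np.float64(0.5020258435739038))
ctr [575.1088 156.7494] pred handle [468.4397 231.0575]
```

View pics/ov.png

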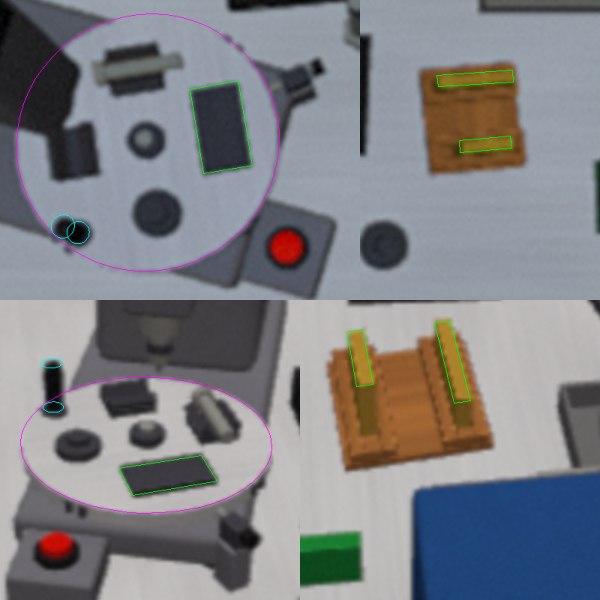

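The overlay matches both blocks, the flat anvil and the disc to about 1 px; triangulated heights are 54/75/94/58 mm against 60/80/100/63, a common −5 mm bias. I'll refit with the known heights and begin moving.

```bash
cat > go.py <<'E'
import sys, numpy as np
from scipy.spatial.transform import Rotation as R
from bench import arm
np.set_printoptions(precision=4,suppress=True)
def pose(psi,tilt=0,ax=None):
    """tool y at world azimuth psi (deg); tilt (deg) tips z toward +y_tool horizontally"""
    p=np.radians(psi); y=np.array([np.cos(p),np.sin(p),0]); z=np.array([0,0,-1.]); x=np.cross(y,z)
    return R.from_rotvec(x*np.radians(-tilt))*R.from_matrix(np.c_[x,y,z])
def show():
    o=arm.observe(); r=R.from_rotvec(o["orientation"]); m=r.as_matrix()
    print("t",round(o["time_s"],2),"pos",o["position"],"psi",np.degrees(np.arctan2(m[1,1],m[0,1])).round(2),"z",m[:,2],"F",o["ft_force"],"open",round(o["opening"],1),"grip",o["grasp_force"],"q",o["joints"])
    return o,r
def go(*wps):
    o,r=show()
    for p,q in wps:
        d=r.inv().apply(np.array(p,float)-o["position"])/300; w=(r.inv()*q).as_rotvec()/1.5
        print("dp",d.round(4).tolist(),"rot",w.round(4).tolist(),"rows>=",round(max(np.linalg.norm(d)*300/62.5,np.degrees(np.linalg.norm(w))*1.5/10.7),1))
E
python3 - <<'E'
import fit; from fit import *
def fz(L,W,Tq,Sq,p,z):
    def res(v):
        Rr=rect([v[0],v[1],z,v[2]],L,W);o=[]
        for c,q in((t,Tq),(s,Sq)):
            m=np.array([proj(c,r) for r in Rr]);q=np.array(q)
            o.append((m-q[np.argmin(np.linalg.norm(q[None]-m[:,None],axis=2),1)]).ravel())
        return np.concatenate(o)
    return least_squares(res,p).x
tz=[(blk,"b",90,14,T([(540,62),(645,54),(645,72),(543,82)]),60),(anv,"a",56,100,T1([(256,120),(316,111),(334,220),(272,232)]),100)]
for b,n,L,W,q,z in tz:
    P=np.array([plane(t,x,z) for x in q]);print(n,"top only",P.mean(0))
print("button top",plane(t,T1([(382,329)])[0],63),"side",plane(s,S1([(76,327)])[0],63))
m=fit.fit(150,120,mt,ms,[520,-200,3,0.03]);print("mat",m)
from go import *
go(([163,600,300],pose(75)),([300,350,300],pose(75)))
E
```

```text
blk [ 529.7267 -381.3831   54.003    -1.5094] 0.6362750519967016
sp [ 449.5218 -386.9659   74.7146   -1.4971] 0.8336010508086776
anv [590.0699  73.0765  94.4074  -1.3939] 0.5221269272633653
mat [ 521.7938 -199.7694    0.0006   -1.6415] 4.2171778853587
b top only [ 525.9636 -380.1263   60.    ]
a top only [587.5236  72.1104 100.    ]
button top [454.5036  -0.8083  63.    ] side [457.856   -5.8724  63.    ]Traceback (most recent call last):
  File "<stdin>", line 14, in <module>
AttributeError: 'function' object has no attribute 'fit'
```

Run:
```python
from go import *
go(([163,600,290],pose(75)),([320,370,300],pose(60)))
```

```text
t 0.1 pos [163.4844 602.7435 206.7205] psi 74.83 z [-0.0003 -0.0015 -1.    ] F [ 0.1024  1.21   -0.0341] open 85.4 grip 0.0 q [-1.3742  0.4119 -0.0127  1.5969  0.0056  1.1343 -0.0822]
dp [-0.0009, -0.0097, -0.2776] rot [-0.001, 0.0001, -0.002] rows>= 1.3
dp [-0.7066, -0.6127, -0.31] rot [-0.001, 0.0002, 0.1725] rows>= 4.7
```

>>> step_arm:
  dp:
    - [0,-0.01,-0.28]
    - [0,-0.01,-0.28]
    - [-0.707,-0.613,-0.31]
    - [-0.707,-0.613,-0.31]
    - [-0.707,-0.613,-0.31]
    - [-0.707,-0.613,-0.31]
    - [-0.707,-0.613,-0.31]
    - [-0.707,-0.613,-0.31]
  rotation:
    - [0,0,0]
    - [0,0,0]
    - [0,0,0.1725]
    - [0,0,0.1725]
    - [0,0,0.1725]
    - [0,0,0.1725]
    - [0,0,0.1725]
    - [0,0,0.1725]
  hand: [0.3,0.3,0.3,0.3,0.3,0.3,0.3,0.3]

```text
time_s: 1.1
position: [321.8, 368.0, 300.7]
orientation: [0.82, 3.032, 0.0]
ft_force: [0.4, 0.3, 0.6]
opening: 60.1
grasp_force: 0.0
```

Run:
```python
from go import *
go(([470,110,300],pose(35)))
```

```text
t 1.1 pos [321.7526 368.0101 300.7138] psi 59.74 z [ 0.0004  0.     -1.    ] F [0.3971 0.2829 0.5701] open 60.1 grip 0.0 q [-1.1019  0.0989  0.1649  1.7886 -0.0167  1.2552  0.11  ]
dp [-0.8602, -0.4938, 0.0026] rot [0.0002, 0.0002, 0.2879] rows>= 4.8
```

>>> step_arm:
  dp:
    - [-0.86,-0.494,0]
    - [-0.86,-0.494,0]
    - [-0.86,-0.494,0]
    - [-0.86,-0.494,0]
    - [-0.86,-0.494,0]
    - [-0.86,-0.494,0]
  rotation:
    - [0,0,0.288]
    - [0,0,0.288]
    - [0,0,0.288]
    - [0,0,0.288]
    - [0,0,0.288]
    - [0,0,0.288]
  hand: [0.3,0.3,0.3,0.3,0.3,0.3]

```text
time_s: 1.85
position: [470.7, 110.4, 300.4]
orientation: [1.451, 2.785, -0.001]
ft_force: [-0.3, 0.3, -0.7]
opening: 59.7
grasp_force: 0.0
```

```bash
cat >> go.py <<'E'
def chain(*wps):
    """each waypoint is its own call, begun at the previous waypoint"""
    o,r=show(); p0=o["position"]
    for p,q in wps:
        p=np.array(p,float); d=r.inv().apply(p-p0)/300; w=(r.inv()*q).as_rotvec()/1.5
        print("dp",d.round(4).tolist(),"rot",w.round(4).tolist(),"rows>=",round(max(np.linalg.norm(d)*300/62.5,np.degrees(np.linalg.norm(w))*1.5/10.7),1))
        p0,r=p,q
E
python3 - <<'E'
from go import *
chain(([510,-170,300],pose(10)),([528,-381,180],pose(3.7)))
E
```

```text
t 1.85 pos [470.7487 110.4062 300.3887] psi 34.96 z [ 0.0004 -0.001  -1.    ] F [-0.2746  0.2848 -0.665 ] open 59.7 grip 0.0 q [-0.7634  0.0833  0.4706  1.8155 -0.0386  1.2519  0.3281]
dp [-0.841, -0.4284, 0.0023] rot [-0.0, 0.0008, 0.2905] rows>= 4.5
dp [-0.7031, -0.063, 0.4] rot [0.0, 0.0, 0.0733] rows>= 3.9
```

>>> step_arm:
  dp:
    - [-0.841,-0.428,0]
    - [-0.841,-0.428,0]
    - [-0.841,-0.428,0]
    - [-0.841,-0.428,0]
    - [-0.841,-0.428,0]
    - [-0.841,-0.428,0]
  rotation:
    - [0,0,0.29]
    - [0,0,0.29]
    - [0,0,0.29]
    - [0,0,0.29]
    - [0,0,0.29]
    - [0,0,0.29]
  hand: [0.4,0.4,0.4,0.4,0.4,0.4]

```text
time_s: 2.6
position: [510.5, -168.1, 300.0]
orientation: [-2.015, -2.41, 0.002]
ft_force: [-0.2, 0.9, 0.1]
opening: 51.7
grasp_force: 0.0
```

>>> step_arm:
  dp:
    - [-0.703,-0.063,0.4]
    - [-0.703,-0.063,0.4]
    - [-0.703,-0.063,0.4]
    - [-0.703,-0.063,0.4]
    - [-0.703,-0.063,0.4]
    - [-0.703,-0.063,0.4]
  rotation:
    - [0,0,0.073]
    - [0,0,0.073]
    - [0,0,0.073]
    - [0,0,0.073]
    - [0,0,0.073]
    - [0,0,0.073]
  hand: [0.4,0.4,0.4,0.4,0.4,0.4]

```text
time_s: 3.35
position: [530.9, -375.4, 179.8]
orientation: [-2.138, -2.3, -0.002]
ft_force: [-0.4, 0.3, 1.2]
opening: 51.5
grasp_force: 0.0
```

Run:
```python
from go import *
chain(([528,-381,90],pose(3.7)),([528,-381,29],pose(3.7)))
import cv2
from h import *
O=[]
for n in("top","side"):
    c=arm.camera(n);np.savez(f"pics/{n}1.npz",**c)
    u,v=map(int,proj(c,[528,-381,100])); O.append(cv2.resize(c["img"][v-50:v+50,u-50:u+50],None,fx=4,fy=4,interpolation=cv2.INTER_CUBIC))
    print(n,u-50,v-50)
cv2.imwrite("pics/d1.png",np.hstack(O)[:,:,::-1])
```

```text
t 3.35 pos [ 530.862  -375.4191  179.8346] psi 4.19 z [-0.0005  0.002  -1.    ] F [-0.3706  0.3325  1.177 ] open 51.5 grip 0.0 q [ 0.0609  0.5576  0.724   1.5966 -0.3971  1.1411  0.9513]
dp [-0.0185, -0.0108, 0.2994] rot [-0.0002, -0.0014, 0.0057] rows>= 1.4
dp [0.0, 0.0, 0.2033] rot [0.0, 0.0, 0.0] rows>= 1.0
top 335 139
side 289 207
```

View pics/d1.png

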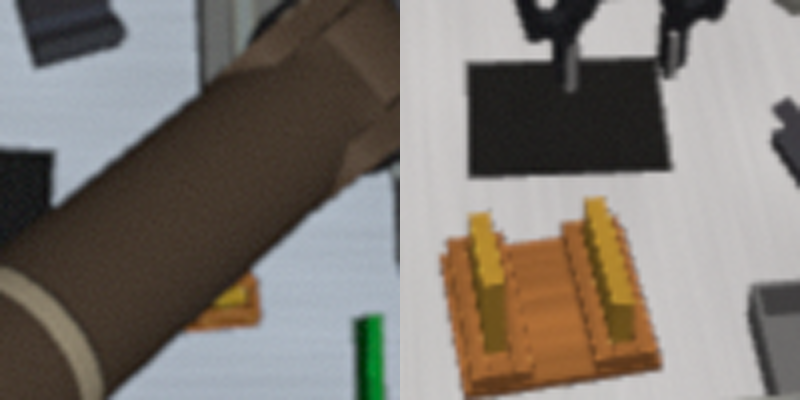

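The side view shows the two fingertips at crop (570,90) and (672,75), straddling the long block's line, clear of both blocks; I check the midpoint against the projection.

Run:
```python
from h import *
c=load("side1")
print(proj(c,[530.9,-375.4,180]),proj(c,[530.9,-375.4,185]),"seen",289+221/4-.4,207+82/4-.4)
print(proj(c,[528,-381,60]),"block top seen mid", 289+(607-400)/4-.4, 207+252/4-.4)
```

```text
[341.7296 233.7638] [341.7903 232.2859] seen 343.85 227.1
[339.5625 268.2116] block top seen mid 340.35 269.6
```

>>> step_arm:
  dp:
    - [-0.018,-0.011,0.3]
    - [-0.018,-0.011,0.3]
    - [-0.018,-0.011,0.3]
    - [-0.018,-0.011,0.3]
  rotation:
    - [0,0,0.006]
    - [0,0,0.006]
    - [0,0,0.006]
    - [0,0,0.006]
  hand: [0.4,0.4,0.4,0.4]

```text
time_s: 3.95
position: [528.1, -383.4, 92.5]
orientation: [2.148, 2.289, 0.002]
ft_force: [0.4, 0.1, -0.0]
opening: 50.9
grasp_force: 0.0
```

>>> step_arm:
  dp:
    - [0.003,-0.004,0.205]
    - [0.003,-0.004,0.205]
    - [0.003,-0.004,0.205]
    - [0.003,-0.004,0.205]
    - [0.003,-0.004,0.205]
    - [0.003,-0.004,0.205]
    - [0.003,-0.004,0.205]
    - [0.003,-0.004,0.205]
    - [0.003,-0.004,0.205]
    - [0.003,-0.004,0.205]
  rotation:
    - [0,0,0]
    - [0,0,0]
    - [0,0,0]
    - [0,0,0]
    - [0,0,0]
    - [0,0,0]
    - [0,0,0]
    - [0,0,0]
    - [0,0,0]
    - [0,0,0]
  hand: [0.4,0.4,0.4,1,1,1,1,1,1,1]
  newtons: 50

```text
time_s: 5.2
position: [526.7, -383.6, 30.9]
orientation: [2.149, 2.287, 0.002]
ft_force: [0.4, 0.5, 6.3]
opening: 12.0
grasp_force: 48.9
```

Run:
```python
from go import *
show()
```

```text
t 5.2 pos [ 526.7269 -383.556    30.8754] psi 3.57 z [ 0.003  -0.0012 -1.    ] F [0.3566 0.4816 6.3298] open 12.0 grip 48.908227533102036 q [ 0.1391  0.7183  0.6244  1.7143 -0.5244  0.8787  1.0508]
```

Run:
```python
from go import *
chain(([526.7,-383.6,130],pose(3.6)),([536,-203,130],pose(2)),([536.5,-203,70],pose(2,47)),([536.5,-203,32],pose(2,47)),([536.5,-203,22.4],pose(2,47)))
```

```text
t 5.2 pos [ 526.7269 -383.556    30.8754] psi 3.57 z [ 0.003  -0.0012 -1.    ] F [0.3566 0.4816 6.3298] open 12.0 grip 48.908227533102036 q [ 0.1391  0.7183  0.6244  1.7143 -0.5244  0.8787  1.0508]
dp [-0.0006, 0.0009, -0.3304] rot [0.0019, 0.0009, -0.0004] rows>= 1.6
dp [0.5989, 0.0687, 0.0] rot [0.0, 0.0, 0.0186] rows>= 2.9
dp [-0.0001, 0.0017, 0.2] rot [-0.5469, 0.0, 0.0] rows>= 4.4
dp [0.0, -0.0926, 0.0864] rot [0.0, 0.0, 0.0] rows>= 0.6
dp [0.0, -0.0234, 0.0218] rot [0.0, 0.0, 0.0] rows>= 0.2
```

Run:
```python
from go import *
chain(([526.7,-383.6,150],pose(3.6)),([535,-197,170],pose(25)),([535,-197,150],pose(25,47)),([535,-197,60],pose(25,47)))
```

```text
t 5.2 pos [ 526.7269 -383.556    30.8754] psi 3.57 z [ 0.003  -0.0012 -1.    ] F [0.3566 0.4816 6.3298] open 12.0 grip 48.908227533102036 q [ 0.1391  0.7183  0.6244  1.7143 -0.5244  0.8787  1.0508]
dp [-0.0007, 0.001, -0.3971] rot [0.0019, 0.0009, -0.0004] rows>= 1.9
dp [0.619, 0.0667, -0.0667] rot [0.0, 0.0, -0.249] rows>= 3.0
dp [0.0, 0.0, 0.0667] rot [-0.5469, 0.0, -0.0] rows>= 4.4
dp [0.0, -0.2194, 0.2046] rot [0.0, 0.0, 0.0] rows>= 1.4
```

>>> step_arm:
  dp:
    - [0,0,-0.1]
    - [0,0,-0.25]
    - [0,0,-0.4]
    - [0,0,-0.4]
  rotation:
    - [0,0,0]
    - [0,0,0]
    - [0,0,0]
    - [0,0,0]
  hand: [1,1,1,1]

```text
time_s: 5.7
position: [526.6, -384.4, 152.3]
orientation: [2.148, 2.285, 0.002]
ft_force: [0.0, -0.6, -7.0]
opening: 11.7
grasp_force: 50.0
```

>>> step_arm:
  dp:
    - [0.62,0.067,-0.067]
    - [0.62,0.067,-0.067]
    - [0.62,0.067,-0.067]
    - [0.62,0.067,-0.067]
    - [0.62,0.067,-0.067]
  rotation:
    - [0,0,-0.25]
    - [0,0,-0.25]
    - [0,0,-0.25]
    - [0,0,-0.25]
    - [0,0,-0.25]
  hand: [1,1,1,1,1]

```text
time_s: 6.32
position: [533.0, -195.5, 167.7]
orientation: [-1.685, -2.649, 0.002]
ft_force: [0.2, -0.5, -6.7]
opening: 11.9
grasp_force: 49.7
```

>>> step_arm:
  dp:
    - [0,0,0.05]
    - [0,0,0.05]
    - [0,0,0.05]
    - [0,0,0.05]
    - [0,0,0.05]
    - [0,0,0.05]
    - [0,0,0.05]
  rotation:
    - [-0.547,0,0]
    - [-0.547,0,0]
    - [-0.547,0,0]
    - [-0.547,0,0]
    - [-0.547,0,0]
    - [-0.547,0,0]
    - [-0.547,0,0]
  hand: [1,1,1,1,1,1,1]

```text
time_s: 7.2
position: [525.5, -194.6, 123.2]
orientation: [1.445, 2.266, 0.832]
ft_force: [-0.9, -1.0, -9.3]
opening: 12.0
grasp_force: 49.6
```

Run:
```python
from go import *
chain(([535,-197,50],pose(25,47)))
```

```text
t 7.2 pos [ 525.4708 -194.5863  123.1818] psi 23.97 z [ 0.5554  0.2983 -0.7763] F [-0.8794 -0.9548 -9.2671] open 12.0 grip 49.64711335300332 q [ 1.0418  0.3861 -0.4585  2.1648 -0.997   0.5323  1.9297]
dp [-0.0299, -0.1335, 0.2046] rot [-0.0928, -0.0231, -0.0109] rows>= 1.2
```

Run:
```python
from go import *
chain(([537.4,-198.3,60],pose(17,42)))
```

```text
t 7.2 pos [ 525.4708 -194.5863  123.1818] psi 23.97 z [ 0.5554  0.2983 -0.7763] F [-0.8794 -0.9548 -9.2671] open 12.0 grip 49.64711335300332 q [ 1.0418  0.3861 -0.4585  2.1648 -0.997   0.5323  1.9297]
dp [-0.036, -0.1082, 0.1819] rot [-0.0363, -0.084, 0.0609] rows>= 1.0
```

>>> step_arm:
  dp:
    - [-0.036,-0.108,0.18]
    - [-0.036,-0.108,0.18]
    - [-0.036,-0.108,0.18]
    - [-0.036,-0.108,0.18]
  rotation:
    - [-0.036,-0.084,0.061]
    - [-0.036,-0.084,0.061]
    - [-0.036,-0.084,0.061]
    - [-0.036,-0.084,0.061]
  hand: [1,1,1,1]

```text
time_s: 7.7
position: [537.4, -208.3, 71.6]
orientation: [1.546, 2.107, 0.804]
ft_force: [-0.5, -0.1, -6.0]
opening: 11.9
grasp_force: 49.3
```

Run:
```python
from go import *
chain(([537.4,-198.3,34],pose(17,42)),([537.4,-198.3,23.3],pose(17,42)))
import cv2
from h import *
c=arm.camera("side");np.savez("pics/side2.npz",**c)
cv2.imwrite("pics/e1.png",cv2.resize(c["img"][60:330,200:480],None,fx=2,fy=2,interpolation=cv2.INTER_CUBIC)[:,:,::-1])
```

```text
t 7.7 pos [ 537.4435 -208.3102   71.6099] psi 17.08 z [ 0.6241  0.2107 -0.7524] F [-0.5392 -0.0739 -5.95  ] open 11.9 grip 49.25443936139345 q [ 1.371   0.6282 -0.9058  2.2283 -1.0321  0.126   1.9872]
dp [0.0301, -0.0753, 0.1013] rot [-0.0094, -0.0127, 0.0006] rows>= 0.6
dp [-0.0, -0.0239, 0.0265] rot [0.0, 0.0, 0.0] rows>= 0.2
```

View pics/e1.png

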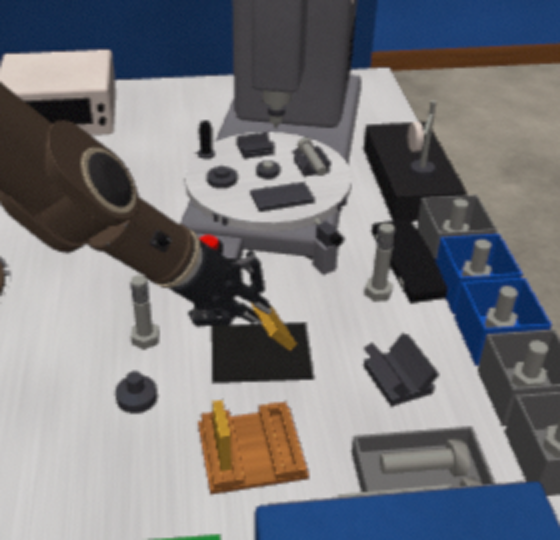

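The side view shows the block held, tilted over the mat (crop (275,325)), bolts and inserts untouched; J5 and J6 are at their limits, so I back off to a 30° tilt, which is still enough for the block to tip onto the lower finger.

Run:
```python
from go import *
chain(([541.9,-197.7,60],pose(12,30)))
```

```text
t 7.75 pos [ 538.024  -207.6602   72.1555] psi 17.26 z [ 0.6241  0.2107 -0.7524] F [-0.0854  0.4063 -5.8297] open 11.7 grip 49.252927489578724 q [ 1.3692  0.6267 -0.906   2.2281 -1.0322  0.126   1.9872]
dp [0.0271, -0.01, 0.0455] rot [0.1297, -0.0464, 0.0509] rows>= 1.2
```

>>> step_arm:
  dp:
    - [0.027,-0.01,0.045]
    - [0.027,-0.01,0.045]
    - [0.027,-0.01,0.045]
    - [0.027,-0.01,0.045]
    - [0.027,-0.01,0.045]
  rotation:
    - [0.13,-0.046,0.051]
    - [0.13,-0.046,0.051]
    - [0.13,-0.046,0.051]
    - [0.13,-0.046,0.051]
    - [0.13,-0.046,0.051]
  hand: [1,1,1,1,1]

```text
time_s: 8.38
position: [542.3, -194.7, 61.2]
orientation: [1.728, 2.145, 0.58]
ft_force: [-0.1, -0.2, -7.2]
opening: 11.7
grasp_force: 49.5
```

Run:
```python
from go import *
chain(([541.9,-197.7,34],pose(12,30)),([541.9,-197.7,24.7],pose(12,30)))
```

```text
t 8.38 pos [ 542.2969 -194.7208   61.2055] psi 12.26 z [ 0.4905  0.1087 -0.8647] F [-0.0853 -0.1795 -7.2265] open 11.7 grip 49.47115228045732 q [ 0.8059  0.4202 -0.404   2.2122 -0.9297  0.2038  1.5675]
dp [-0.0096, -0.0485, 0.0767] rot [0.0018, -0.0029, 0.0026] rows>= 0.4
dp [-0.0, -0.0155, 0.0268] rot [0.0, 0.0, 0.0] rows>= 0.1
```

>>> step_arm:
  dp:
    - [-0.01,-0.0485,0.077]
    - [-0.01,-0.0485,0.077]
    - [-0.01,-0.0485,0.077]
  rotation:
    - [0,0,0]
    - [0,0,0]
    - [0,0,0]
  hand: [1,1,1]

```text
time_s: 8.75
position: [541.2, -199.9, 33.2]
orientation: [1.735, 2.141, 0.579]
ft_force: [0.0, -1.0, -6.1]
opening: 11.7
grasp_force: 49.7
```

Run:
```python
from go import *
chain(([541.9,-197.7,26],pose(12,30)))
```

```text
t 8.75 pos [ 541.1853 -199.8847   33.1969] psi 11.87 z [ 0.4901  0.1073 -0.8651] F [ 0.0378 -0.9663 -6.0935] open 11.7 grip 49.693178865127265 q [ 0.8826  0.4976 -0.4894  2.2165 -1.0011  0.126   1.676 ]
dp [0.0065, -0.0087, 0.0227] rot [0.0013, -0.0021, -0.0013] rows>= 0.1
```

Run:
```python
from go import *
chain(([541.9,-198,26],pose(10,25)),([541.9,-198,24],pose(10,25)))
```

```text
t 8.75 pos [ 541.1853 -199.8847   33.1969] psi 11.87 z [ 0.4901  0.1073 -0.8651] F [ 0.0378 -0.9663 -6.0935] open 11.7 grip 49.693178865127265 q [ 0.8826  0.4976 -0.4894  2.2165 -1.0011  0.126   1.676 ]
dp [0.0056, -0.0089, 0.0226] rot [0.0594, -0.0129, 0.0194] rows>= 0.5
dp [-0.0, -0.0028, 0.006] rot [0.0, 0.0, 0.0] rows>= 0.0
```

>>> step_arm:
  dp:
    - [0.006,-0.009,0.022]
    - [0.006,-0.009,0.022]
    - [0.006,-0.009,0.022]
    - [0.006,-0.011,0.026]
    - [0.006,-0.012,0.028]
  rotation:
    - [0.06,-0.013,0.019]
    - [0.06,-0.013,0.019]
    - [0.06,-0.013,0.019]
    - [0.06,-0.013,0.019]
    - [0.06,-0.013,0.019]
  hand: [1,1,1,1,1]

```text
time_s: 9.38
position: [543.5, -197.3, 25.5]
orientation: [1.81, 2.162, 0.48]
ft_force: [0.5, -2.4, 6.7]
opening: 11.9
grasp_force: 51.1
```

Run:
```python
from go import *
chain(([541.9,-198,24],pose(10,25)))
```

```text
t 9.38 pos [ 543.4546 -197.3119   25.4749] psi 10.17 z [ 0.4181  0.0732 -0.9054] F [ 0.4563 -2.4335  6.7464] open 11.9 grip 51.06804423267022 q [ 0.5579  0.458  -0.1698  2.1925 -0.9145  0.2083  1.4693]
dp [-0.0013, -0.0071, 0.0021] rot [0.0014, 0.0003, 0.0017] rows>= 0.0
```

>>> step_arm:
  dp:
    - [0,0,-0.006]
    - [0,0,-0.006]
    - [0,0,-0.006]
    - [0,0,-0.006]
    - [0,0,-0.006]
  rotation:
    - [0,0,0]
    - [0,0,0]
    - [0,0,0]
    - [0,0,0]
    - [0,0,0]
  hand: [0.9,0.75,0.6,0.6,0.6]

```text
time_s: 10.0
position: [541.4, -195.9, 25.7]
orientation: [1.811, 2.167, 0.479]
ft_force: [-1.8, 0.0, 0.1]
opening: 34.1
grasp_force: 0.6
```

>>> step_arm:
  dp:
    - [0,-0.03,-0.012]
    - [0,-0.06,-0.024]
    - [0,-0.09,-0.036]
    - [0,-0.12,-0.048]
    - [0,-0.15,-0.06]
    - [0,-0.18,-0.075]
    - [0,-0.2,-0.085]
    - [0,-0.2,-0.085]
  rotation:
    - [0,0,0]
    - [0,0,0]
    - [0,0,0]
    - [0,0,0]
    - [0,0,0]
    - [0,0,0]
    - [0,0,0]
    - [0,0,0]
  hand: [0.6,0.6,0.6,0.6,0.6,0.6,0.6,0.6]

```text
time_s: 11.0
position: [477.0, -207.9, 23.7]
orientation: [1.811, 2.166, 0.479]
ft_force: [-0.2, 0.3, -0.1]
opening: 34.3
grasp_force: 0.0
```

Run:
```python
from go import *
show()
import cv2
from h import *
O=[]
for n in("side","top"):
    c=arm.camera(n);np.savez(f"pics/{n}3.npz",**c)
    u,v=map(int,proj(c,[522,-203,10])); O.append(cv2.resize(c["img"][v-50:v+50,u-50:u+50],None,fx=4,fy=4,interpolation=cv2.INTER_CUBIC)); print(n,u-50,v-50)
cv2.imwrite("pics/e2.png",np.hstack(O)[:,:,::-1])
```

```text
t 11.0 pos [ 476.9685 -207.9169   23.7414] psi 10.18 z [ 0.4151  0.0747 -0.9067] F [-0.2387  0.3034 -0.0538] open 34.3 grip 0.0 q [ 0.7791  0.4211 -0.3164  2.2954 -0.9572  0.1763  1.6134]
side 279 183
top 282 144
```

View pics/e2.png

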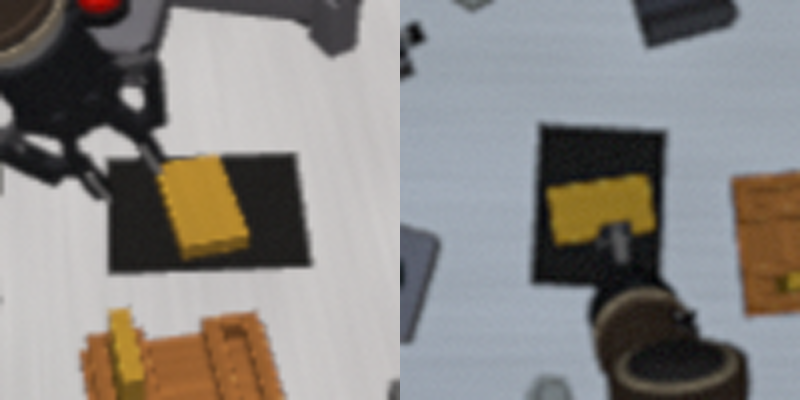

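The block lies flat within the mat: top-crop corners ≈(547,188),(650,175),(656,230),(556,244), side-crop ≈(160,163),(218,155),(248,238),(183,247).

```bash
cat > seg.py <<'E'
from h import *
from fit import rect
def brass(c,uv,r=30,lo=150):
    """hull of the bright brass top face near pixel uv"""
    k=8;u,v=map(int,uv); im=c["img"][v-r:v+r,u-r:u+r]
    b=cv2.resize(im,None,fx=k,fy=k,interpolation=cv2.INTER_CUBIC).astype(int)
    m=((b[...,0]-b[...,2]>70)&(b[...,0]>lo)).astype(np.uint8)
    cs=max(cv2.findContours(m,0,1)[0],key=cv2.contourArea)[:,0]
    return (cs+.5)/k-.5+[u-r,v-r]
E
python3 - <<'E'
from seg import *
from go import *
f=lambda P,x0,y0,o:[((u-o+.5)/4-.5+x0,(v+.5)/4-.5+y0) for u,v in P]
t=load("top3");s=load("side3")
for n,c,P,z in(("top",t,f([(547,188),(650,175),(656,230),(556,244)],282,144,400),17),("side",s,f([(160,163),(218,155),(248,238),(183,247)],279,183,0),17)):
    W=np.array([plane(c,p,z)[:2] for p in P]); e=[np.linalg.norm(W[i]-W[(i+1)%4]) for i in range(4)]
    print(n,W.mean(0),e,cv2.minAreaRect(W.astype(np.float32)))
    cs=brass(c,np.mean(P,0)); W=np.array([plane(c,p,z)[:2] for p in cs]).astype(np.float32); print(" seg",cv2.minAreaRect(W))
chain(([440,-214,90],pose(10,25)),([520,-203,150],pose(10)))
E
```

```text
blk [ 529.7267 -381.3831   54.003    -1.5094] 0.6362750519967016
sp [ 449.5218 -386.9659   74.7146   -1.4971] 0.8336010508086776
anv [590.0699  73.0765  94.4074  -1.3939] 0.5221269272633653
mat [ 521.7938 -199.7694    0.0006   -1.6415] 4.2171778853587
top [ 516.463  -202.8551] [np.float64(94.71087310988395), np.float64(50.74279386269115), np.float64(91.67341260115661), np.float64(51.84759821824513)] ((516.1932983398438, -202.93603515625), (51.82792282104492, 94.71087646484375), 7.170862197875977)
 seg ((529.5011596679688, -161.1372528076172), (3.7867069244384766, 5.140280246734619), 23.265857696533203)
side [ 520.6807 -205.3805] [np.float64(45.69397076202571), np.float64(90.72637966608167), np.float64(48.3707829262847), np.float64(90.18784489628587)] ((521.3554077148438, -205.41091918945312), (48.36881637573242, 90.68694305419922), 5.492763042449951)
 seg ((519.3104858398438, -204.62269592285156), (49.97537612915039, 90.16228485107422), 8.08397388458252)
t 11.1 pos [ 477.7337 -207.7064   23.8654] psi 10.23 z [ 0.4155  0.0749 -0.9065] F [-0.3908  0.9816 -0.7239] open 34.2 grip 0.0 q [ 0.7777  0.4214 -0.3161  2.2944 -0.9572  0.1763  1.613 ]
dp [0.0017, -0.0225, -0.2537] rot [-0.0003, -0.001, 0.0024] rows>= 1.2
dp [-0.0102, 0.3283, -0.0676] rot [0.2909, -0.0, 0.0] rows>= 2.3
```

>>> step_arm:
  dp:
    - [0,-0.022,-0.25]
    - [0,-0.022,-0.25]
    - [0,-0.022,-0.25]
  rotation:
    - [0,0,0]
    - [0,0,0]
    - [0,0,0]
  hand: [0.1,0.1,0.1]

```text
time_s: 11.48
position: [441.4, -214.5, 90.1]
orientation: [1.807, 2.165, 0.479]
ft_force: [0.7, 0.2, -0.9]
opening: 76.6
grasp_force: 0.0
```

>>> step_arm:
  dp:
    - [-0.01,0.328,-0.068]
    - [-0.01,0.328,-0.068]
    - [-0.01,0.328,-0.068]
    - [-0.01,0.328,-0.068]
    - [-0.01,0.328,-0.068]
  rotation:
    - [0.29,0,0]
    - [0.29,0,0]
    - [0.29,0,0]
    - [0.29,0,0]
    - [0.29,0,0]
  hand: [0.1,0.1,0.1,0.1,0.1]

```text
time_s: 12.1
position: [523.1, -199.6, 147.4]
orientation: [-2.006, -2.417, -0.002]
ft_force: [0.1, 1.1, -1.1]
opening: 77.0
grasp_force: 0.0
```

Run:
```python
from go import *
chain(([517,-204,50],pose(8)),([517,-204,9],pose(8)))
```

```text
t 12.1 pos [ 523.0823 -199.595   147.3735] psi 10.63 z [ 0.0003  0.0016 -1.    ] F [ 0.0671  1.0888 -1.082 ] open 77.0 grip 0.0 q [ 0.1132  0.3625  0.2121  1.8372 -0.0938  0.9517  0.552 ]
dp [-0.0112, -0.0228, 0.3245] rot [0.0004, -0.001, 0.0306] rows>= 1.6
dp [0.0, 0.0, 0.1367] rot [0.0, 0.0, 0.0] rows>= 0.7
```

>>> step_arm:
  dp:
    - [-0.011,-0.023,0.325]
    - [-0.011,-0.023,0.325]
    - [-0.011,-0.023,0.325]
    - [-0.011,-0.023,0.325]
  rotation:
    - [0,0,0.03]
    - [0,0,0.03]
    - [0,0,0.03]
    - [0,0,0.03]
  hand: [0.1,0.1,0.1,0.1]

```text
time_s: 12.6
position: [514.4, -207.9, 52.2]
orientation: [2.069, 2.363, 0.003]
ft_force: [0.2, 0.1, 1.3]
opening: 77.0
grasp_force: 0.0
```

>>> step_arm:
  dp:
    - [0,0,0.05]
    - [0,0,0.1]
    - [0,0,0.15]
    - [0,0,0.158]
    - [0,0,0.158]
    - [0,0,0.158]
    - [0,0,0.158]
    - [0,0,0.158]
    - [0,0,0.158]
  rotation:
    - [0,0,0]
    - [0,0,0]
    - [0,0,0]
    - [0,0,0]
    - [0,0,0]
    - [0,0,0]
    - [0,0,0]
    - [0,0,0]
    - [0,0,0]
  hand: [0.1,0.1,0.1,0.1,0.3,0.35,0.4,0.45,0.5]
  newtons: 50

```text
time_s: 13.72
position: [514.3, -207.3, 4.2]
orientation: [2.068, 2.364, 0.001]
ft_force: [-0.0, -0.5, -0.2]
opening: 43.1
grasp_force: 0.0
```

Run:
```python
from go import *
chain(([517,-204,120],pose(8)))
```

```text
t 13.72 pos [ 514.2652 -207.3497    4.1825] psi 7.66 z [ 0.0008  0.0001 -1.    ] F [-0.0289 -0.513  -0.1503] open 43.1 grip 0.0 q [ 0.1589  0.5546  0.1806  1.9529 -0.1582  0.6467  0.5731]
dp [0.0099, 0.0108, -0.3861] rot [0.0005, -0.0, -0.004] rows>= 1.9
```

Run:
```python
from go import *
import cv2
from h import *
c=arm.camera("side");np.savez("pics/side4.npz",**c)
u,v=map(int,proj(c,[517,-204,30])); print(u-50,v-50)
cv2.imwrite("pics/e3.png",cv2.resize(c["img"][v-50:v+50,u-60:u+60],None,fx=6,fy=6,interpolation=cv2.INTER_CUBIC)[:,:,::-1])
show()
```

```text
277 179
t 13.78 pos [ 514.2366 -207.3687    4.1561] psi 7.65 z [ 0.0007  0.0001 -1.    ] F [ 0.6372 -0.5397 -1.2595] open 42.6 grip 0.0 q [ 0.159   0.5546  0.1806  1.9529 -0.1582  0.6467  0.5731]
```

View pics/e3.png

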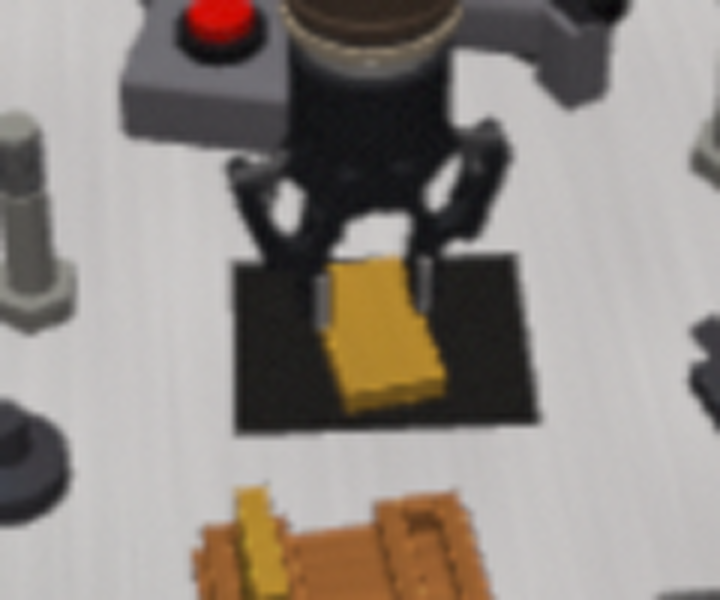

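The view shows the fingers straddling the flat block at mid-length (tips near crop (322,325) and (425,312)) with a small gap at the left; just close further.

>>> step_arm:
  dp:
    - [0,0,0]
    - [0,0,0]
    - [0,0,0]
    - [0,0,0]
    - [0,0,0]
    - [0,0,0]
  rotation:
    - [0,0,0]
    - [0,0,0]
    - [0,0,0]
    - [0,0,0]
    - [0,0,0]
    - [0,0,0]
  hand: [0.55,0.6,0.65,0.65,0.65,0.65]

```text
time_s: 14.52
position: [514.2, -207.3, 4.0]
orientation: [2.068, 2.365, 0.001]
ft_force: [0.1, -0.3, 0.2]
opening: 29.8
grasp_force: 0.0
```

Run:
```python
from go import *
show()
```

```text
t 14.53 pos [ 514.1619 -207.3371    4.0276] psi 7.65 z [ 0.0005  0.0002 -1.    ] F [ 0.0801 -0.3156  0.1758] open 29.8 grip 0.0 q [ 0.159   0.5548  0.1805  1.953  -0.1582  0.6467  0.5731]
```

Run:
```python
from go import *
from h import *
c=load("side4")
for z in(4,10,20,30): print(z,proj(c,[514.2,-207.4,z]))
print("seen mid tips at open~43:",(320.7+337.8)/2-.4,232.1-.4)
```

```text
4 [327.0169 236.1998]
10 [327.0273 234.7922]
20 [327.0447 232.4257]
30 [327.0624 230.0332]
seen mid tips at open~43: 328.85 231.7
```

>>> step_arm:
  dp:
    - [0,0,-0.03]
    - [0,0,-0.03]
    - [0,0.01,-0.03]
    - [0,0.01,-0.03]
    - [0,0.01,-0.03]
    - [0,0.01,-0.03]
  rotation:
    - [0,0,0]
    - [0,0,0]
    - [0,0,0]
    - [0,0,0]
    - [0,0,0]
    - [0,0,0]
  hand: [0.5,0.35,0.25,0.2,0.2,0.2]

```text
time_s: 15.28
position: [517.0, -207.0, 12.9]
orientation: [2.068, 2.365, 0.001]
ft_force: [0.3, -0.3, 0.0]
opening: 68.3
grasp_force: 0.0
```

>>> step_arm:
  dp:
    - [0,0,0.03]
    - [0,0,0.05]
    - [0,0,0.065]
    - [0,0,0.065]
    - [0,0,0.065]
  rotation:
    - [0,0,0]
    - [0,0,0]
    - [0,0,0]
    - [0,0,0]
    - [0,0,0]
  hand: [0.2,0.2,0.2,0.25,0.3]

```text
time_s: 15.9
position: [517.2, -207.0, -6.4]
orientation: [2.068, 2.364, 0.001]
ft_force: [0.3, -0.6, -0.1]
opening: 60.0
grasp_force: 0.0
```

>>> step_arm:
  dp:
    - [0,0,0]
    - [0,0,0]
    - [0,0,0]
    - [0,0,0]
  rotation:
    - [0,0,0]
    - [0,0,0]
    - [0,0,0]
    - [0,0,0]
  hand: [0.35,0.4,0.45,0.48]

```text
time_s: 16.4
position: [517.2, -206.9, -6.4]
orientation: [2.068, 2.365, 0.001]
ft_force: [0.1, 0.8, 0.4]
opening: 44.3
grasp_force: 0.0
```

>>> step_arm:
  dp:
    - [0,0,0]
    - [0,0,0]
    - [0,0,0]
    - [0,0,0]
    - [0,0,0]
    - [0,0,0]
  rotation:
    - [0,0,0]
    - [0,0,0]
    - [0,0,0]
    - [0,0,0]
    - [0,0,0]
    - [0,0,0]
  hand: [0.5,0.53,0.56,0.6,0.6,0.6]

```text
time_s: 17.15
position: [517.1, -207.0, -6.5]
orientation: [2.068, 2.365, 0.001]
ft_force: [0.4, 0.2, 0.1]
opening: 34.0
grasp_force: 0.0
```

Run:
```python
from go import *
from seg import *
show()
for n in("side","top"):
    c=arm.camera(n);np.savez(f"pics/{n}5.npz",**c)
s3=load("side3");s5=load("side5")
cs=[cv2.minAreaRect(np.array([plane(c,p,17)[:2] for p in brass(c,proj(c,[518,-204,17]))]).astype(np.float32)) for c in(s3,s5)]
print(cs)
# dark/bright pad strip: brightest neutral pixels around
```

```text
blk [ 529.7267 -381.3831   54.003    -1.5094] 0.6362750519967016
sp [ 449.5218 -386.9659   74.7146   -1.4971] 0.8336010508086776
anv [590.0699  73.0765  94.4074  -1.3939] 0.5221269272633653
mat [ 521.7938 -199.7694    0.0006   -1.6415] 4.2171778853587
t 17.15 pos [ 517.137  -206.9726   -6.4815] psi 7.65 z [ 0.0005  0.0002 -1.    ] F [0.4134 0.2295 0.1017] open 34.0 grip 0.0 q [ 0.1608  0.5751  0.1759  1.9504 -0.163   0.6291  0.5746]
[((519.3104858398438, -204.62269592285156), (49.97537612915039, 90.16228485107422), 8.08397388458252), ((519.6714477539062, -204.568115234375), (48.966148376464844, 89.95759582519531), 8.210138320922852)]
```

>>> step_arm:
  dp:
    - [0,0,-0.01]
    - [0,0,-0.01]
    - [0,0,-0.01]
    - [0,0,0]
    - [0,0,0.01]
    - [0,0,0.02]
    - [0,0,0.02]
  rotation:
    - [0,0,0]
    - [0,0,0]
    - [0,0,0]
    - [0,0,0]
    - [0,0,0]
    - [0,0,0]
    - [0,0,0]
  hand: [0.4,0.25,0.2,0.2,0.2,0.25,0.3]

```text
time_s: 18.12
position: [516.9, -206.9, -12.9]
orientation: [-2.068, -2.365, -0.0]
ft_force: [-0.5, -0.1, 0.1]
opening: 59.7
grasp_force: 0.0
```

>>> step_arm:
  dp:
    - [0,0,0.008]
    - [0,0,0.008]
  rotation:
    - [0,0,0]
    - [0,0,0]
  hand: [0.32,0.36]

```text
time_s: 18.38
position: [517.0, -206.9, -15.0]
orientation: [2.068, 2.365, 0.001]
ft_force: [-1.1, -0.5, -0.1]
opening: 54.7
grasp_force: 0.0
```

>>> step_arm:
  dp:
    - [0,0,0]
    - [0,0,0]
    - [0,0,0]
    - [0,0,0]
  rotation:
    - [0,0,0]
    - [0,0,0]
    - [0,0,0]
    - [0,0,0]
  hand: [0.4,0.45,0.48,0.5]

```text
time_s: 18.88
position: [517.5, -206.9, -14.3]
orientation: [2.068, 2.364, 0.001]
ft_force: [-0.5, 0.7, 4.9]
opening: 48.2
grasp_force: 51.1
```

```bash
sed -i 's/^for n in("blk".*$//' fit.py
python3 - <<'E'
from go import *
chain(([517,-207,150],pose(7.7)),([560,-60,160],pose(55)),([591,73,150],pose(100.1)),([591,73,95],pose(100.1)))
E
```

```text
t 18.88 pos [ 517.5022 -206.9177  -14.3126] psi 7.66 z [ 0.0012  0.0002 -1.    ] F [-0.4637  0.7288  4.9003] open 48.2 grip 51.13827466964722 q [ 0.1638  0.5879  0.1719  1.9528 -0.1666  0.6131  0.5776]
dp [-0.0, -0.001, -0.5477] rot [0.0008, -0.0, -0.0005] rows>= 2.6
dp [0.4664, 0.2077, -0.0333] rot [0.0, 0.0, -0.5504] rows>= 4.4
dp [0.1696, 0.4224, 0.0333] rot [0.0, 0.0, -0.5248] rows>= 4.2
dp [0.0, 0.0, 0.1833] rot [0.0, 0.0, 0.0] rows>= 0.9
```

>>> step_arm:
  dp:
    - [0,0,-0.1]
    - [0,0,-0.3]
    - [0,0,-0.5]
    - [0,0,-0.545]
    - [0,0,-0.545]
  rotation:
    - [0,0,0]
    - [0,0,0]
    - [0,0,0]
    - [0,0,0]
    - [0,0,0]
  hand: [0.6,0.6,0.6,0.6,0.6]
  newtons: 60

```text
time_s: 19.5
position: [516.6, -206.7, 148.2]
orientation: [-2.068, -2.365, -0.001]
ft_force: [-0.1, 1.3, -7.0]
opening: 47.6
grasp_force: 65.3
```

Block held (Fz −7 N). On to the anvil.

>>> step_arm:
  dp:
    - [0.466,0.208,-0.033]
    - [0.466,0.208,-0.033]
    - [0.466,0.208,-0.033]
    - [0.466,0.208,-0.033]
    - [0.466,0.208,-0.033]
    - [0.466,0.208,-0.033]
  rotation:
    - [0,0,-0.55]
    - [0,0,-0.55]
    - [0,0,-0.55]
    - [0,0,-0.55]
    - [0,0,-0.55]
    - [0,0,-0.55]
  hand: [0.6,0.6,0.6,0.6,0.6,0.6]

```text
time_s: 20.25
position: [558.4, -60.0, 155.5]
orientation: [-0.946, -2.991, 0.001]
ft_force: [-0.3, 0.6, -6.7]
opening: 47.7
grasp_force: 65.3
```

>>> step_arm:
  dp:
    - [0.17,0.422,0.033]
    - [0.17,0.422,0.033]
    - [0.17,0.422,0.033]
    - [0.17,0.422,0.033]
    - [0.17,0.422,0.033]
    - [0.17,0.422,0.033]
  rotation:
    - [0,0,-0.525]
    - [0,0,-0.525]
    - [0,0,-0.525]
    - [0,0,-0.525]
    - [0,0,-0.525]
    - [0,0,-0.525]
  hand: [0.6,0.6,0.6,0.6,0.6,0.6]

```text
time_s: 21.0
position: [590.8, 72.1, 147.7]
orientation: [0.267, -3.129, -0.0]
ft_force: [-0.6, 1.0, -6.1]
opening: 47.4
grasp_force: 65.5
```

Run:
```python
from go import *
from seg import *
o,r=show()
chain(([591,73,95],pose(100.1)))
zt=o["position"][2]+17.3+14
for n in("side","top"):
    c=arm.camera(n);np.savez(f"pics/{n}6.npz",**c)
    try:
        cs=brass(c,proj(c,[591,73,zt])); print(n,cv2.minAreaRect(np.array([plane(c,p,zt)[:2] for p in cs]).astype(np.float32)), cs.min(0),cs.max(0))
    except Exception as e: print(n,e)
```

```text
t 21.0 pos [590.7808  72.1166 147.7104] psi 99.77 z [-0.0012 -0.     -1.    ] F [-0.5827  1.0039 -6.1015] open 47.4 grip 65.48213839530945 q [-0.0618  0.4269 -0.1879  1.728   0.0919  0.9964  1.458 ]
t 21.0 pos [590.7808  72.1166 147.7104] psi 99.77 z [-0.0012 -0.     -1.    ] F [-0.5827  1.0039 -6.1015] open 47.4 grip 65.48213839530945 q [-0.0618  0.4269 -0.1879  1.728   0.0919  0.9964  1.458 ]
dp [-0.0014, 0.0027, 0.1757] rot [0.0001, -0.0008, -0.0039] rows>= 0.8
side ((569.6463012695312, 65.56474304199219), (50.17538070678711, 49.06743240356445), 9.964892387390137) [326.4375 133.8125] [340.9375 142.4375]
top ((568.580810546875, 50.32405471801758), (38.95466613769531, 8.526041030883789), 12.334222793579102) [254.0625 167.5625] [258.0625 178.9375]
```

>>> step_arm:
  dp:
    - [0,0.002,0.08]
    - [0,0.002,0.16]
    - [0,0.002,0.2]
    - [0,0.002,0.21]
    - [0,0.002,0.214]
    - [0,0.002,0.214]
  rotation:
    - [0,0,-0.004]
    - [0,0,-0.004]
    - [0,0,-0.004]
    - [0,0,-0.004]
    - [0,0,-0.004]
    - [0,0,-0.004]
  hand: [0.6,0.6,0.6,0.6,0.6,0.6]

```text
time_s: 21.85
position: [591.8, 73.5, 85.3]
orientation: [-0.284, 3.127, 0.0]
ft_force: [-0.6, -0.1, -5.6]
opening: 47.3
grasp_force: 65.5
```

Run:
```python
from go import *
from seg import *
o,r=show()
zt=o["position"][2]+17.3+14
c=arm.camera("side");np.savez("pics/side7.npz",**c)
u,v=map(int,proj(c,[589,73,105])); print(u-40,v-40)
cv2.imwrite("pics/f1.png",cv2.resize(c["img"][v-40:v+40,u-40:u+40],None,fx=7,fy=7,interpolation=cv2.INTER_CUBIC)[:,:,::-1])
b=(c["img"][...,0].astype(int)-c["img"][...,2]>70)
ys,xs=np.nonzero(b[110:190,290:385]);print(xs.min()+290,xs.max()+290,ys.min()+110,ys.max()+110,len(xs))
```

```text
t 21.85 pos [591.7888  73.4956  85.2864] psi 100.37 z [ 0.0018  0.0004 -1.    ] F [-0.5564 -0.063  -5.6223] open 47.3 grip 65.4585313796997 q [-0.0692  0.4983 -0.1826  1.7827  0.1139  0.869   1.4482]
300 115
298 355 149 185 258
```

Run:
```python
from seg import *
c=load("side7")
k=8;x0,y0=295,110
b=cv2.resize(c["img"][y0:y0+80,x0:x0+90],None,fx=k,fy=k,interpolation=cv2.INTER_CUBIC).astype(int)
m=(b[...,0]-b[...,2]>60)&(b[...,1]>70)&(b[...,1]-b[...,2]>35)
n,l,st,ce=cv2.connectedComponentsWithStats(m.astype(np.uint8))
for s in st[1:]:
    if s[4]>100: print("comp px",(s[:2]+.5)/k-.5+[x0,y0],(s[:2]+s[2:4]-.5)/k-.5+[x0,y0],s[4]/64)
def ext(cx,cy,yaw,zb):
    P=np.array([proj(c,p) for z in(zb,zb+14) for p in rect([cx,cy,z,yaw],50,90)]); return P.min(0),P.max(0)
yaw=np.radians(-79.63)
for d in(-6,-3,0,3,6):
    p=np.array([591.8,73.5])+d*np.array([-.984,-.18]); print(d,p,ext(*p,yaw,102.6))
```

```text
comp px [326.5625 148.4375] [341.9375 161.1875] 146.140625
comp px [347.6875 148.9375] [355.1875 158.1875] 52.015625
-6 [597.704  74.58 ] (array([327.9541, 146.1637]), array([357.7849, 161.5095]))
-3 [594.752  74.04 ] (array([327.1179, 146.2937]), array([356.9462, 161.6515]))
0 [591.8  73.5] (array([326.281 , 146.4239]), array([356.1066, 161.7937]))
3 [588.848  72.96 ] (array([325.4432, 146.5542]), array([355.2663, 161.9361]))
6 [585.896  72.42 ] (array([324.6047, 146.6846]), array([354.4251, 162.0786]))
```

Run:
```python
from fit import *
for n,c,P in(("side",s,S1([(162,222),(268,206),(288,240),(180,262)])),("top",t,T1([(256,120),(316,111),(334,220),(272,232)]))):
    W=np.array([plane(c,p,100)[:2] for p in P]).astype(np.float32); print(n,W.mean(0),cv2.minAreaRect(W))
    # refined segmentation
    k=8;u,v=map(int,proj(c,[588,73,100]));r=22
    g=cv2.resize(cv2.cvtColor(c["img"],cv2.COLOR_RGB2GRAY)[v-r:v+r,u-r:u+r],None,fx=k,fy=k,interpolation=cv2.INTER_CUBIC)
    cs=cv2.findContours((g<105).astype(np.uint8),0,1)[0]; cs=[q for q in cs if cv2.pointPolygonTest(q,(r*k,r*k),False)>=0][0][:,0]
    q=(cs+.5)/k-.5+[u-r,v-r]; W=np.array([plane(c,p,100)[:2] for p in q]).astype(np.float32);print(cv2.minAreaRect(W),q.min(0),q.max(0))
def ext(c,cx,cy,yaw):
    P=np.array([proj(c,p) for z in(90,100) for p in rect([cx,cy,z,yaw],56,100)]); return P.min(0),P.max(0)
print("model ext",ext(s,588,73,-1.394),ext(t,588,73,-1.394))
```

```text
side [590.2302  65.5561] ((590.224365234375, 63.7347412109375), (96.94465637207031, 61.348018646240234), 9.364998817443848)
((589.8273315429688, 64.6144027709961), (100.29374694824219, 66.74624633789062), 9.774679183959961) [324.8125 150.9375] [356.6875 165.1875]
top [587.5236  72.1104] ((587.2151489257812, 71.6722412109375), (98.8565902709961, 53.46828842163086), 9.147286415100098)
((587.2813720703125, 72.78880310058594), (100.98047637939453, 56.736080169677734), 9.843741416931152) [243.1875 157.1875] [263.1875 187.6875]
model ext (array([323.5729, 149.9693]), array([356.4434, 165.7452])) (array([242.6267, 156.685 ]), array([263.7834, 188.1742]))
```

>>> step_arm:
  dp:
    - [0,0,0.004]
    - [0,0,0.008]
    - [0,0,0.008]
    - [0,0,0.008]
  rotation:
    - [0,0,0]
    - [0,0,0]
    - [0,0,0]
    - [0,0,0]
  hand: [0.6,0.6,0.6,0.6]

```text
time_s: 22.4
position: [591.7, 73.4, 82.9]
orientation: [-0.284, 3.127, 0.0]
ft_force: [-1.5, -0.6, 4.1]
opening: 47.5
grasp_force: 66.7
```

>>> step_arm:
  dp:
    - [0,0,0]
    - [0,0,0]
    - [0,0,0]
    - [0,0,0]
    - [0,0,-0.05]
    - [0,0,-0.15]
    - [0,0,-0.3]
    - [0,0,-0.3]
  rotation:
    - [0,0,0]
    - [0,0,0]
    - [0,0,0]
    - [0,0,0]
    - [0,0,0]
    - [0,0,0]
    - [0,0,0]
    - [0,0,0]
  hand: [0.4,0.3,0.25,0.25,0.25,0.25,0.25,0.25]

```text
time_s: 23.4
position: [593.8, 74.0, 177.1]
orientation: [-0.283, 3.12, 0.001]
ft_force: [-0.4, 0.4, -0.4]
opening: 63.9
grasp_force: 0.0
```

Run:
```python
from go import *
chain(([430,100,190],pose(35)))
```

```text
t 23.4 pos [593.814   73.9809 177.1454] psi 100.38 z [ 0.0084  0.0016 -1.    ] F [-0.3797  0.4105 -0.4139] open 63.9 grip 0.0 q [-0.0596  0.3974 -0.193   1.6976  0.0864  1.0464  1.4714]
dp [0.5211, 0.1837, -0.0473] rot [0.0033, 0.005, 0.7607] rows>= 6.1
```

Run:
```python
from fit import *
print("handle top",plane(t,T1([(95,304)])[0],158),plane(s,S1([(70,88)])[0],158))
from go import *
chain(([480,60,210],pose(20)),([430,170,210],pose(-60)),([467,229,205],pose(-125)),([467,229,103],pose(-125)))
```

```text
handle top [466.32   221.7157 158.    ] [469.628  222.6434 158.    ]
t 23.4 pos [593.814   73.9809 177.1454] psi 100.38 z [ 0.0084  0.0016 -1.    ] F [-0.3797  0.4105 -0.4139] open 63.9 grip 0.0 q [-0.0596  0.3974 -0.193   1.6976  0.0864  1.0464  1.4714]
dp [0.3806, 0.0225, -0.1128] rot [0.004, 0.0047, 0.9353] rows>= 7.5
dp [0.4016, -0.0312, 0.0] rot [0.0, 0.0, 0.9308] rows>= 7.5
dp [0.2051, -0.1087, 0.0167] rot [0.0, 0.0, 0.7563] rows>= 6.1
dp [0.0, 0.0, 0.34] rot [0.0, 0.0, 0.0] rows>= 1.6
```

>>> step_arm:
  dp:
    - [0.38,0.022,-0.113]
    - [0.38,0.022,-0.113]
    - [0.38,0.022,-0.113]
    - [0.38,0.022,-0.113]
    - [0.38,0.022,-0.113]
    - [0.38,0.022,-0.113]
    - [0.38,0.022,-0.113]
    - [0.38,0.022,-0.113]
  rotation:
    - [0,0,0.93]
    - [0,0,0.93]
    - [0,0,0.93]
    - [0,0,0.93]
    - [0,0,0.93]
    - [0,0,0.93]
    - [0,0,0.93]
    - [0,0,0.93]
  hand: [0.4,0.4,0.4,0.4,0.4,0.4,0.4,0.4]

```text
time_s: 24.4
position: [477.6, 59.4, 206.1]
orientation: [1.797, 2.577, 0.001]
ft_force: [0.7, -0.1, 0.2]
opening: 51.0
grasp_force: 0.0
```

>>> step_arm:
  dp:
    - [0.4,-0.031,0]
    - [0.4,-0.031,0]
    - [0.4,-0.031,0]
    - [0.4,-0.031,0]
    - [0.4,-0.031,0]
    - [0.4,-0.031,0]
    - [0.4,-0.031,0]
    - [0.4,-0.031,0]
  rotation:
    - [0,0,0.93]
    - [0,0,0.93]
    - [0,0,0.93]
    - [0,0,0.93]
    - [0,0,0.93]
    - [0,0,0.93]
    - [0,0,0.93]
    - [0,0,0.93]
  hand: [0.4,0.4,0.4,0.4,0.4,0.4,0.4,0.4]

```text
time_s: 25.4
position: [427.0, 168.5, 206.1]
orientation: [-3.033, -0.819, -0.001]
ft_force: [0.6, -0.0, 0.7]
opening: 51.3
grasp_force: 0.0
```

Run:
```python
from go import *
chain(([467,225,200],pose(-125)),([467,225,103],pose(-125)))
from seg import *
# check placed block vs anvil while the arm is clear
for n in("side","top"):
    c=arm.camera(n);np.savez(f"pics/{n}8.npz",**c)
    for lo in(120,150):
        q=brass(c,proj(c,[589,73,114]),24,lo);print(n,lo,cv2.minAreaRect(np.array([plane(c,p,114)[:2] for p in q]).astype(np.float32)))
```

```text
t 25.4 pos [426.9707 168.4651 206.0798] psi -59.76 z [ 0.0004  0.0002 -1.    ] F [ 0.6054 -0.0227  0.7181] open 51.3 grip 0.0 q [-0.4744  0.1286 -0.0076  1.9827  0.0011  1.0298 -1.5256]
dp [0.2102, -0.0956, 0.0204] rot [-0.0002, -0.0003, 0.759] rows>= 6.1
dp [0.0, 0.0, 0.3233] rot [0.0, 0.0, 0.0] rows>= 1.6
side 120 ((589.4830932617188, 69.40388488769531), (91.96434020996094, 52.8134880065918), 10.555930137634277)
side 150 ((590.0767211914062, 71.19546508789062), (89.93538665771484, 49.349002838134766), 10.274152755737305)
top 120 ((587.2664184570312, 72.92000579833984), (88.47137451171875, 47.38947296142578), 10.360400199890137)
top 150 ((557.7598266601562, 49.2906608581543), (12.050779342651367, 3.793976306915283), 0.9249655604362488)
```

The placed block measures (587.3, 72.9) against the anvil's (587.3, 72.8), yaw within 0.5°: central. Next, the handle.

>>> step_arm:
  dp:
    - [0.21,-0.095,0.02]
    - [0.21,-0.095,0.02]
    - [0.21,-0.095,0.02]
    - [0.21,-0.095,0.02]
    - [0.21,-0.095,0.02]
    - [0.21,-0.095,0.02]
    - [0.21,-0.095,0.02]
    - [0.21,-0.095,0.02]
  rotation:
    - [0,0,0.758]
    - [0,0,0.758]
    - [0,0,0.758]
    - [0,0,0.758]
    - [0,0,0.758]
    - [0,0,0.758]
    - [0,0,0.758]
    - [0,0,0.758]
  hand: [0.4,0.4,0.4,0.4,0.4,0.4,0.4,0.4]

```text
time_s: 26.5
position: [466.9, 225.1, 200.0]
orientation: [-3.002, 0.926, -0.001]
ft_force: [-0.6, 0.2, 0.7]
opening: 51.3
grasp_force: 0.0
```

>>> step_arm:
  dp:
    - [0,0,0.1]
    - [0,0,0.2]
    - [0,0,0.27]
    - [0,0,0.325]
    - [0,0,0.325]
  rotation:
    - [0,0,0]
    - [0,0,0]
    - [0,0,0]
    - [0,0,0]
    - [0,0,0]
  hand: [0.4,0.4,0.4,0.4,0.4]

```text
time_s: 27.12
position: [466.4, 224.7, 101.5]
orientation: [2.999, -0.932, -0.002]
ft_force: [1.1, 0.0, 0.1]
opening: 51.2
grasp_force: 0.0
```

>>> step_arm:
  dp:
    - [0,0,0]
    - [0,0,0]
    - [0,0,0]
    - [0,0,0]
    - [0,0,0]
  rotation:
    - [0,0,0]
    - [0,0,0]
    - [0,0,0]
    - [0,0,0]
    - [0,0,0]
  hand: [0.5,0.6,0.7,0.8,0.8]
  newtons: 30

```text
time_s: 27.75
position: [467.4, 225.3, 103.4]
orientation: [-2.998, 0.934, -0.002]
ft_force: [-1.7, -0.3, 6.3]
opening: 23.5
grasp_force: 29.2
```

Run:
```python
from go import *
show()
```

```text
t 27.75 pos [467.4435 225.3136 103.4291] psi -124.61 z [ 0.0016  0.0009 -1.    ] F [-1.7351 -0.2513  6.2798] open 23.5 grip 29.18212903663516 q [-0.6359  0.3509  0.1156  1.9719 -0.0543  0.8199 -2.6651]
```

```bash
cat > arc.py <<'E'
from go import *
def arc(ctr,rad,incs,psi_off=None):
    o,r=show(); p0=o["position"]; v=p0[:2]-ctr; a0=np.degrees(np.arctan2(v[1],v[0])); R0=np.linalg.norm(v); print("az",a0.round(2),"r",R0.round(2))
    D=[];W=[];n=len(incs)
    for i,a in enumerate(np.cumsum(incs)):
        rr=R0+(rad-R0)*min(1,(i+1)/n); t=np.radians(a0+a)
        d=r.inv().apply([ctr[0]+rr*np.cos(t)-p0[0],ctr[1]+rr*np.sin(t)-p0[1],0])/300
        D.append(d.round(3).tolist()); W.append([0,0,round(-np.radians(a)/1.5,3)])
    print(D);print(W)
E
python3 -c "
from arc import *
arc(np.array([573.1,156.7]),127,[2,4,5,6,6,6,6,6,5,4])"
```

```text
t 27.75 pos [467.4435 225.3136 103.4291] psi -124.61 z [ 0.0016  0.0009 -1.    ] F [-1.7351 -0.2513  6.2798] open 23.5 grip 29.18212903663516 q [-0.6359  0.3509  0.1156  1.9719 -0.0543  0.8199 -2.6651]
az 147.0 r 125.98
[[0.0, 0.015, -0.0], [0.003, 0.044, -0.0], [0.009, 0.08, -0.0], [0.02, 0.123, -0.0], [0.036, 0.164, -0.0], [0.057, 0.203, -0.0], [0.081, 0.24, -0.0], [0.109, 0.274, -0.0], [0.135, 0.301, -0.0], [0.157, 0.32, -0.0]]
[[0, 0, np.float64(-0.023)], [0, 0, np.float64(-0.07)], [0, 0, np.float64(-0.128)], [0, 0, np.float64(-0.198)], [0, 0, np.float64(-0.268)], [0, 0, np.float64(-0.337)], [0, 0, np.float64(-0.407)], [0, 0, np.float64(-0.477)], [0, 0, np.float64(-0.535)], [0, 0, np.float64(-0.582)]]
```

>>> step_arm:
  dp:
    - [0.0,0.015,0]
    - [0.003,0.044,0]
    - [0.009,0.08,0]
    - [0.02,0.123,0]
    - [0.036,0.164,0]
    - [0.057,0.203,0]
    - [0.081,0.24,0]
    - [0.109,0.274,0]
    - [0.135,0.301,0]
    - [0.157,0.32,0]
  rotation:
    - [0,0,-0.023]
    - [0,0,-0.07]
    - [0,0,-0.128]
    - [0,0,-0.198]
    - [0,0,-0.268]
    - [0,0,-0.337]
    - [0,0,-0.407]
    - [0,0,-0.477]
    - [0,0,-0.535]
    - [0,0,-0.582]
  hand: [0.8,0.8,0.8,0.8,0.8,0.8,0.8,0.8,0.8,0.8]

```text
time_s: 29.0
position: [452.2, 119.3, 103.4]
orientation: [-3.112, -0.426, -0.005]
ft_force: [0.5, 2.8, 6.9]
opening: 23.3
grasp_force: 29.9
```

```bash
python3 -c "
from arc import *
arc(np.array([573.1,156.7]),127,[2,4,5,6,6,6,6,6,5,4])
from seg import *
c=arm.camera('side')
a=np.radians(-80+50);p=[573.1+85*np.cos(a),156.7+85*np.sin(a),114]
q=brass(c,proj(c,p),24,150);print(p,cv2.minAreaRect(np.array([plane(c,x,114)[:2] for x in q]).astype(np.float32)))"
```

```text
t 29.0 pos [452.1664 119.32   103.4169] psi -74.4 z [ 0.0028  0.0012 -1.    ] F [0.5221 2.8449 6.9251] open 23.3 grip 29.887449690140784 q [-0.3383  0.2743 -0.0272  2.0816  0.0102  0.7828 -1.6702]
az -162.82 r 126.58
[[0.001, 0.015, -0.0], [0.003, 0.044, -0.0], [0.01, 0.08, -0.0], [0.021, 0.123, 0.0], [0.037, 0.164, 0.0], [0.058, 0.203, 0.0], [0.082, 0.24, 0.0], [0.11, 0.275, 0.0], [0.136, 0.301, 0.0], [0.159, 0.32, 0.0]]
[[0, 0, np.float64(-0.023)], [0, 0, np.float64(-0.07)], [0, 0, np.float64(-0.128)], [0, 0, np.float64(-0.198)], [0, 0, np.float64(-0.268)], [0, 0, np.float64(-0.337)], [0, 0, np.float64(-0.407)], [0, 0, np.float64(-0.477)], [0, 0, np.float64(-0.535)], [0, 0, np.float64(-0.582)]]
[np.float64(646.7121593216773), np.float64(114.19999999999999), 114] ((650.1560668945312, 114.05249786376953), (89.22151184082031, 48.32003402709961), 62.54183578491211)
```

>>> step_arm:
  dp:
    - [0.001,0.015,0]
    - [0.003,0.044,0]
    - [0.01,0.08,0]
    - [0.021,0.123,0]
    - [0.037,0.164,0]
    - [0.058,0.203,0]
    - [0.082,0.24,0]
    - [0.11,0.275,0]
    - [0.136,0.301,0]
    - [0.159,0.32,0]
  rotation:
    - [0,0,-0.023]
    - [0,0,-0.07]
    - [0,0,-0.128]
    - [0,0,-0.198]
    - [0,0,-0.268]
    - [0,0,-0.337]
    - [0,0,-0.407]
    - [0,0,-0.477]
    - [0,0,-0.535]
    - [0,0,-0.582]
  hand: [0.8,0.8,0.8,0.8,0.8,0.8,0.8,0.8,0.8,0.8]

```text
time_s: 30.3
position: [523.3, 39.3, 103.4]
orientation: [2.64, 1.702, 0.002]
ft_force: [-2.0, 0.5, 8.9]
opening: 23.7
grasp_force: 30.3
```

```bash
python3 -c "
from arc import *
arc(np.array([573.1,156.7]),127,[2,4,5,6,6,5,5,4,3,2])
from seg import *
# tester yaw from the top view: nose/pod edges
c=load('top0'); g=cv2.cvtColor(c['img'],cv2.COLOR_RGB2GRAY)
x0,y0=258,195
b=cv2.resize(g[y0:y0+36,x0:x0+38],None,fx=8,fy=8,interpolation=cv2.INTER_CUBIC)
m=(b<140).astype(np.uint8); q=max(cv2.findContours(m,0,1)[0],key=cv2.contourArea)[:,0]
q=(q+.5)/8-.5+[x0,y0]; print('pod',cv2.minAreaRect(np.array([plane(c,p,45)[:2] for p in q]).astype(np.float32)))
l=cv2.createLineSegmentDetector().detect(g)[0][:,0]
for s in l:
    if np.hypot(s[2]-s[0],s[3]-s[1])>22 and 60<s[0]<300 and 60<s[1]<235:
        d=plane(c,s[2:],60)-plane(c,s[:2],60); print(s.round(),round(np.degrees(np.arctan2(d[1],d[0]))%90,2))
"
```

```text
t 30.3 pos [523.3236  39.2958 103.4   ] psi -24.38 z [ 0.0016  0.0004 -1.    ] F [-2.0123  0.5227  8.8875] open 23.7 grip 30.340262381359935 q [-0.0448  0.3672 -0.1521  1.9435  0.0733  0.8345 -0.6615]
az -112.98 r 127.52
[[0.001, 0.015, 0.0], [0.004, 0.044, 0.0], [0.01, 0.081, 0.0], [0.022, 0.124, 0.0], [0.039, 0.165, 0.0], [0.056, 0.198, 0.0], [0.075, 0.229, 0.0], [0.093, 0.253, 0.0], [0.107, 0.27, 0.0], [0.117, 0.28, 0.0]]
[[0, 0, np.float64(-0.023)], [0, 0, np.float64(-0.07)], [0, 0, np.float64(-0.128)], [0, 0, np.float64(-0.198)], [0, 0, np.float64(-0.268)], [0, 0, np.float64(-0.326)], [0, 0, np.float64(-0.384)], [0, 0, np.float64(-0.431)], [0, 0, np.float64(-0.465)], [0, 0, np.float64(-0.489)]]
pod ((452.8257751464844, 7.5610504150390625), (116.31631469726562, 117.68746185302734), 74.25688171386719)
[296. 130. 257. 133.] 5.68
[252. 122. 183. 121.] 0.1
[177. 116. 179.  82.] 89.94
[162. 110. 206. 152.] 46.82
[123.  62. 162. 102.] 44.67
[195. 175. 168. 167.] 73.97
[256. 112. 256.  82.] 2.07
[259. 158. 263. 184.] 9.93
[288. 109. 288.  82.] 0.59
[179. 125. 218. 136.] 73.74
[203. 211.  84. 177.] 73.76
[247. 187. 243. 160.] 9.79
[254. 212. 269. 195.] 49.01
[277. 167. 271. 193.] 77.96
[123. 181.  72. 164.] 72.26
[292. 204. 285. 228.] 73.25
[285.  82. 285. 108.] 1.88
[283. 230. 261. 223.] 73.72
[269. 196. 291. 202.] 73.76
[226.  83. 249.  83.] 89.37
[183. 176. 191. 202.] 16.88
[288.  80. 316.  80.] 0.1
[112. 172.  54. 151.] 69.56
[ 71. 166.  59. 307.] 0.1
[179.  82. 218.  83.] 0.18
[176.  84. 148.  84.] 89.24
[257.  80. 283.  80.] 89.82
[130. 103. 119. 133.] 73.85
[166. 166. 159. 187.] 73.05
[156. 188. 124. 180.] 75.66
[258. 106. 283. 106.] 0.18
[ 77. 163. 109. 174.] 71.6
[261. 112. 286. 111.] 3.75
[119. 136. 146. 143.] 74.81
[160. 109. 133. 101.] 74.38
[150. 143. 161. 113.] 73.46
[182. 117. 248. 117.] 0.24
[162. 145. 170. 123.] 73.96
[ 96. 152. 127.  69.] 73.6
```

>>> step_arm:
  dp:
    - [0.001,0.015,0]
    - [0.004,0.044,0]
    - [0.01,0.081,0]
    - [0.022,0.124,0]
    - [0.039,0.165,0]
    - [0.056,0.198,0]
    - [0.075,0.229,0]
    - [0.093,0.253,0]
    - [0.107,0.27,0]
    - [0.117,0.28,0]
  rotation:
    - [0,0,-0.023]
    - [0,0,-0.07]
    - [0,0,-0.128]
    - [0,0,-0.198]
    - [0,0,-0.268]
    - [0,0,-0.326]
    - [0,0,-0.384]
    - [0,0,-0.431]
    - [0,0,-0.465]
    - [0,0,-0.489]
  hand: [0.8,0.8,0.8,0.8,0.8,0.8,0.8,0.8,0.8,0.8]

```text
time_s: 31.55
position: [614.4, 35.5, 103.5]
orientation: [1.855, 2.533, 0.001]
ft_force: [-0.2, -1.8, 6.8]
opening: 23.4
grasp_force: 30.3
```

```bash
cat > ang.py <<'E'
from go import *
from seg import *
def ang(guess):
    c=arm.camera('side');np.savez('pics/side_last.npz',**c)
    a=np.radians(guess);p=[573.1+85*np.cos(a),156.7+85*np.sin(a),114]
    for lo in (90,120,150):
        try:
            q=brass(c,proj(c,p),24,lo);print(lo,np.round(p,1),cv2.minAreaRect(np.array([plane(c,x,114)[:2] for x in q]).astype(np.float32)))
        except Exception as e: print(lo,e)
E
python3 -c "
from arc import *
arc(np.array([573.1,156.7]),127.5,[3,2,1.5,1,1,1,1,1])
from ang import *
ang(63)"
```

```text
t 31.55 pos [614.3805  35.5039 103.4642] psi 17.56 z [ 0.0017 -0.0008 -1.    ] F [-0.2387 -1.7654  6.7719] open 23.4 grip 30.267426716163754 q [ 0.0766  0.5163 -0.2949  1.7138  0.1805  0.9365  0.0173]
az -71.19 r 128.03
[[0.001, 0.022, 0.0], [0.003, 0.037, 0.0], [0.004, 0.048, 0.0], [0.006, 0.055, 0.0], [0.007, 0.063, 0.0], [0.009, 0.07, 0.0], [0.01, 0.077, 0.0], [0.012, 0.084, 0.0]]
[[0, 0, np.float64(-0.035)], [0, 0, np.float64(-0.058)], [0, 0, np.float64(-0.076)], [0, 0, np.float64(-0.087)], [0, 0, np.float64(-0.099)], [0, 0, np.float64(-0.111)], [0, 0, np.float64(-0.122)], [0, 0, np.float64(-0.134)]]
90 [611.7 232.4 114. ] ((585.8389892578125, 235.32345581054688), (63.56712341308594, 32.88960266113281), 64.05917358398438)
120 [611.7 232.4 114. ] ((588.3967895507812, 240.58148193359375), (51.872798919677734, 32.88960266113281), 64.05917358398438)
150 [611.7 232.4 114. ] ((588.3091430664062, 242.1934356689453), (47.5898551940918, 31.267709732055664), 63.9620246887207)
```

>>> step_arm:
  dp:
    - [0.001,0.022,0]
    - [0.003,0.037,0]
    - [0.004,0.048,0]
    - [0.006,0.055,0]
    - [0.007,0.063,0]
    - [0.008,0.067,0]
  rotation:
    - [0,0,-0.035]
    - [0,0,-0.058]
    - [0,0,-0.076]
    - [0,0,-0.087]
    - [0,0,-0.099]
    - [0,0,-0.105]
  hand: [0.8,0.8,0.8,0.8,0.8,0.8]

```text
time_s: 32.35
position: [632.9, 43.4, 103.5]
orientation: [1.652, 2.669, 0.0]
ft_force: [0.4, -2.6, 5.0]
opening: 23.3
grasp_force: 30.1
```

```bash
python3 -c "
from arc import *
arc(np.array([573.1,156.7]),127.5,[.7]*4)
from ang import *
ang(73)"
```

```text
t 32.35 pos [632.8695  43.4125 103.4969] psi 26.51 z [ 0.0022 -0.0012 -1.    ] F [ 0.4366 -2.6421  5.0309] open 23.3 grip 30.141541259363294 q [ 0.0855  0.5492 -0.3276  1.663   0.2082  0.9618  0.1461]
az -62.18 r 128.09
[[0.001, 0.005, 0.0], [0.001, 0.01, 0.0], [0.002, 0.016, 0.0], [0.003, 0.021, 0.0]]
[[0, 0, np.float64(-0.008)], [0, 0, np.float64(-0.016)], [0, 0, np.float64(-0.024)], [0, 0, np.float64(-0.033)]]
90 [598. 238. 114.] ((589.434326171875, 228.87477111816406), (67.59090423583984, 68.10426330566406), 74.38735961914062)
120 [598. 238. 114.] ((591.4649047851562, 235.86871337890625), (53.368125915527344, 68.07672119140625), 74.7430648803711)
150 [598. 238. 114.] ((590.9279174804688, 237.81411743164062), (48.95710372924805, 66.01675415039062), 74.7430648803711)
```

>>> step_arm:
  dp:
    - [0.001,0.005,0]
    - [0.001,0.005,0]
  rotation:
    - [0,0,-0.008]
    - [0,0,-0.008]
  hand: [0.8,0.8]

```text
time_s: 32.65
position: [634.4, 44.2, 103.5]
orientation: [1.636, 2.679, 0.001]
ft_force: [1.7, -2.5, 6.0]
opening: 23.6
grasp_force: 30.1
```

>>> step_arm:
  dp:
    - [0,0.005,0]
    - [0,0.005,0]
  rotation:
    - [0,0,-0.008]
    - [0,0,-0.008]
  hand: [0.8,0.8]

```text
time_s: 32.9
position: [635.6, 44.9, 103.5]
orientation: [1.62, 2.689, 0.0]
ft_force: [1.8, -2.6, 6.4]
opening: 23.5
grasp_force: 30.1
```

>>> step_arm:
  dp:
    - [0,0.005,0]
    - [0,0.005,0]
  rotation:
    - [0,0,-0.008]
    - [0,0,-0.008]
  hand: [0.8,0.8]

```text
time_s: 33.15
position: [635.9, 45.1, 103.4]
orientation: [1.605, 2.699, -0.002]
ft_force: [-2.2, -3.3, 8.5]
opening: 23.4
grasp_force: 30.4
```

```bash
python3 -c "
from arc import *
arc(np.array([573.1,156.7]),127.5,[.7]*4)
from ang import *
ang(73)"
```

```text
t 33.15 pos [635.9291  45.1019 103.4405] psi 28.54 z [ 0.0005 -0.0021 -1.    ] F [-2.2227 -3.3244  8.5297] open 23.4 grip 30.367633304558694 q [ 0.087   0.5561 -0.3349  1.6526  0.2147  0.9691  0.1749]
az -60.62 r 128.07
[[0.001, 0.005, -0.0], [0.001, 0.01, -0.0], [0.002, 0.016, -0.0], [0.003, 0.021, -0.0]]
[[0, 0, np.float64(-0.008)], [0, 0, np.float64(-0.016)], [0, 0, np.float64(-0.024)], [0, 0, np.float64(-0.033)]]
90 [598. 238. 114.] ((590.5946044921875, 228.39981079101562), (67.81839752197266, 74.83184814453125), 75.34500122070312)
120 [598. 238. 114.] ((592.2105102539062, 235.2567138671875), (53.733062744140625, 74.48900604248047), 75.34500122070312)
150 [598. 238. 114.] ((591.8387451171875, 237.03573608398438), (49.400821685791016, 72.86566925048828), 75.4148178100586)
```

>>> step_arm:
  dp:
    - [0,-0.004,0]
    - [0,-0.004,0]
    - [0,-0.004,0]
    - [0,-0.004,0]
    - [0,-0.004,-0.1]
    - [0,-0.004,-0.2]
    - [0,-0.004,-0.35]
    - [0,-0.004,-0.35]
  rotation:
    - [0,0,0]
    - [0,0,0]
    - [0,0,0]
    - [0,0,0]
    - [0,0,0]
    - [0,0,0]
    - [0,0,0]
    - [0,0,0]
  hand: [0.7,0.6,0.5,0.4,0.4,0.4,0.4,0.4]

```text
time_s: 34.2
position: [637.1, 47.1, 211.6]
orientation: [1.602, 2.696, 0.007]
ft_force: [-0.4, -0.5, -0.3]
opening: 51.4
grasp_force: 0.0
```

```bash
python3 -c "
from go import *
chain(([540,0,210],pose(10)),([456,-2,150],pose(0)),([456,-2,60],pose(0)))"
```

```text
t 34.2 pos [637.116   47.0921 211.617 ] psi 28.54 z [ 0.0073  0.001  -1.    ] F [-0.3973 -0.4707 -0.2921] open 51.4 grip 0.0 q [ 0.1013  0.4539 -0.3563  1.5437  0.1677  1.1668  0.2114]
dp [0.0168, -0.3594, 0.0029] rot [0.0048, 0.001, 0.2158] rows>= 1.7
dp [0.0421, -0.2769, 0.2] rot [0.0, 0.0, 0.1164] rows>= 1.7
dp [0.0, 0.0, 0.3] rot [0.0, 0.0, 0.0] rows>= 1.4
```

>>> step_arm:
  dp:
    - [0.017,-0.36,0]
    - [0.017,-0.36,0]
    - [0.017,-0.36,0]
  rotation:
    - [0,0,0.216]
    - [0,0,0.216]
    - [0,0,0.216]
  hand: [0.7,1,1]

```text
time_s: 34.58
position: [534.9, -2.8, 207.0]
orientation: [-2.024, -2.402, 0.003]
ft_force: [-0.2, 0.7, 0.8]
opening: 0.2
grasp_force: 0.0
```

>>> step_arm:
  dp:
    - [0.042,-0.277,0.2]
    - [0.042,-0.277,0.2]
    - [0.042,-0.277,0.2]
    - [0.042,-0.277,0.2]
  rotation:
    - [0,0,0.116]
    - [0,0,0.116]
    - [0,0,0.116]
    - [0,0,0.116]
  hand: [1,1,1,1]

```text
time_s: 35.08
position: [455.3, -2.1, 147.9]
orientation: [2.219, 2.222, 0.003]
ft_force: [1.2, -1.3, 0.4]
opening: 0.3
grasp_force: 0.0
```

```bash
python3 -c "
from go import *
chain(([456,-2,80],pose(0)),([456,-2,50],pose(0)))
from ang import *
ang(73.7)
c=load('side_last');u,v=map(int,proj(c,[590,190,110]))
cv2.imwrite('pics/g1.png',cv2.resize(c['img'][v-60:v+60,u-80:u+60],None,fx=5,fy=5,interpolation=cv2.INTER_CUBIC)[:,:,::-1]);print(u-80,v-60)
"
```

```text
t 35.08 pos [455.2918  -2.1099 147.8672] psi 0.08 z [ 0.0021  0.0006 -1.    ] F [ 1.1944 -1.2803  0.3937] open 0.3 grip 0.0 q [ 0.1567  0.2082 -0.2931  2.0479  0.0763  0.8935 -0.1767]
dp [0.0002, 0.0019, 0.2262] rot [0.0014, -0.0004, 0.001] rows>= 1.1
dp [0.0, 0.0, 0.1] rot [0.0, 0.0, 0.0] rows>= 0.5
90 [597.  238.3 114. ] ((597.8287353515625, 226.69430541992188), (68.69830322265625, 89.83615112304688), 74.8353500366211)
120 [597.  238.3 114. ] ((599.6113891601562, 233.64059448242188), (55.17481994628906, 89.87535095214844), 75.93152618408203)
150 [597.  238.3 114. ] ((599.6802978515625, 235.74002075195312), (50.799251556396484, 88.76309967041016), 75.55995178222656)
256 76
```

View pics/g1.png

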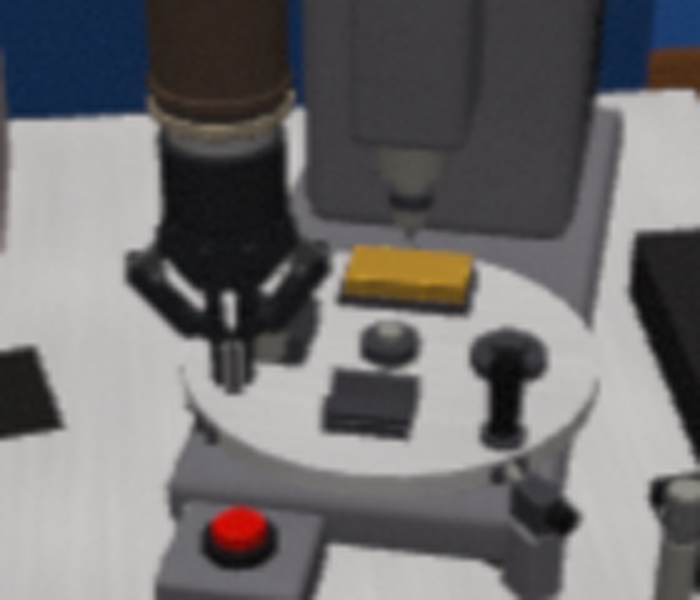

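The view shows the block central on the flat anvil directly under the indenter (crop (410,275)), handle at front right (505,390), button at (240,530). Next, press the button.

>>> step_arm:
  dp:
    - [0,0,0.15]
    - [0,0,0.25]
    - [0,0,0.29]
    - [0,0,0.29]
  rotation:
    - [0,0,0]
    - [0,0,0]
    - [0,0,0]
    - [0,0,0]
  hand: [1,1,1,1]

```text
time_s: 35.62
position: [454.3, -2.4, 60.4]
orientation: [-2.221, -2.222, -0.001]
ft_force: [0.4, -0.6, -0.0]
opening: -0.1
grasp_force: 0.0
```

>>> step_arm:
  dp:
    - [0,0,0.02]
    - [0,0,0.04]
    - [0,0,0.05]
    - [0,0,0.05]
  rotation:
    - [0,0,0]
    - [0,0,0]
    - [0,0,0]
    - [0,0,0]
  hand: [1,1,1,1]

```text
time_s: 36.12
position: [453.6, -2.6, 45.4]
orientation: [2.221, 2.221, 0.001]
ft_force: [0.1, -0.6, -0.6]
opening: 0.1
grasp_force: 0.0
```

>>> step_arm:
  dp:
    - [0,0,0.01]
    - [0,0,0.015]
    - [0,0,0.02]
    - [0,0,0.02]
  rotation:
    - [0,0,0]
    - [0,0,0]
    - [0,0,0]
    - [0,0,0]
  hand: [1,1,1,1]

```text
time_s: 36.62
position: [454.0, -2.6, 39.6]
orientation: [2.221, 2.221, 0.001]
ft_force: [0.8, -0.2, 2.6]
opening: -0.3
grasp_force: 1.7
```

>>> step_arm:
  dp:
    - [0,0,0.007]
    - [0,0,0.007]
  rotation:
    - [0,0,0]
    - [0,0,0]
  hand: [1,1]

```text
time_s: 36.88
position: [454.0, -2.6, 37.4]
orientation: [2.221, 2.221, 0.001]
ft_force: [0.6, -0.4, 4.5]
opening: -0.3
grasp_force: 2.4
```

>>> step_arm:
  dp:
    - [0,0,0.007]
    - [0,0,0.007]
  rotation:
    - [0,0,0]
    - [0,0,0]
  hand: [1,1]

```text
time_s: 37.12
position: [454.2, -2.6, 36.9]
orientation: [2.22, 2.221, 0.001]
ft_force: [-7.3, -1.0, 28.6]
opening: 0.3
grasp_force: 13.8
```

>>> step_arm:
  dp:
    - [0,0,0.007]
    - [0,0,0.007]
    - [0,0,0.007]
  rotation:
    - [0,0,0]
    - [0,0,0]
    - [0,0,0]
  hand: [1,1,1]

```text
time_s: 37.5
position: [454.3, -2.6, 36.4]
orientation: [2.22, 2.22, 0.001]
ft_force: [-13.6, -1.0, 52.1]
opening: -0.1
grasp_force: 26.1
```

Bottomed out (fully pressed). Release and withdraw.

>>> step_arm:
  dp:
    - [0,0,-0.02]
    - [0,0,-0.06]
    - [0,0,-0.2]
    - [0,0,-0.4]
    - [0,0,-0.5]
    - [0,0,-0.5]
  rotation:
    - [0,0,0]
    - [0,0,0]
    - [0,0,0]
    - [0,0,0]
    - [0,0,0]
    - [0,0,0]
  hand: [1,1,1,1,1,1]

```text
time_s: 38.25
position: [454.7, -2.6, 185.3]
orientation: [2.219, 2.219, 0.005]
ft_force: [0.2, -0.3, -0.4]
opening: -0.1
grasp_force: 0.0
```

```bash
python3 -c "
from ang import *
show(); ang(73.7)
a=load('side0')['img'].astype(int);c=load('side_last');b=c['img'].astype(int)
d=(np.abs(a-b).max(2)>60).astype(np.uint8)
n,l,s,ce=cv2.connectedComponentsWithStats(d)
print([(*x[:4],x[4]) for x in s[1:] if x[4]>8])
"
```

```text
t 38.25 pos [454.7445  -2.602  185.3349] psi -0.01 z [ 0.0045  0.0001 -1.    ] F [ 0.2252 -0.3034 -0.4031] open -0.1 grip 0.0 q [ 0.1727  0.1594 -0.3037  2.0056  0.0578  0.9801 -0.1595]
90 [597.  238.3 114. ] ((597.8291015625, 226.69569396972656), (68.84894561767578, 89.8360824584961), 74.83573150634766)
120 [597.  238.3 114. ] ((599.6508178710938, 233.41384887695312), (55.01911163330078, 89.81380462646484), 74.95929718017578)
150 [597.  238.3 114. ] ((599.651123046875, 235.78407287597656), (50.87001037597656, 88.68450164794922), 75.55995178222656)
[(np.int32(90), np.int32(0), np.int32(75), np.int32(98), np.int32(2797)), (np.int32(203), np.int32(0), np.int32(22), np.int32(21), np.int32(355)), (np.int32(224), np.int32(0), np.int32(91), np.int32(45), np.int32(1619)), (np.int32(207), np.int32(21), np.int32(20), np.int32(13), np.int32(197)), (np.int32(284), np.int32(82), np.int32(30), np.int32(12), np.int32(124)), (np.int32(280), np.int32(97), np.int32(86), np.int32(49), np.int32(1577)), (np.int32(108), np.int32(110), np.int32(11), np.int32(17), np.int32(95)), (np.int32(163), np.int32(140), np.int32(7), np.int32(6), np.int32(26)), (np.int32(174), np.int32(142), np.int32(5), np.int32(9), np.int32(26)), (np.int32(303), np.int32(147), np.int32(16), np.int32(7), np.int32(80)), (np.int32(329), np.int32(146), np.int32(37), np.int32(20), np.int32(344)), (np.int32(320), np.int32(150), np.int32(20), np.int32(13), np.int32(116)), (np.int32(125), np.int32(167), np.int32(6), np.int32(5), np.int32(16)), (np.int32(335), np.int32(256), np.int32(6), np.int32(6), np.int32(30)), (np.int32(338), np.int32(276), np.int32(7), np.int32(15), np.int32(35))]
```

```bash
python3 -c "
from bench import arm
print(arm.sign_off())"
```

```text
the job is handed in; nothing more can be done
None
```

I carried out every step in the order asked and handed the job in at about 38 s; the brass block lies flat and central on the anvil, the table turned and stopped under the indenter (the click judged from the handle's resistance and the camera), the button was pressed fully and released, and the camera shows no sign of the other items having moved.

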